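# Square up three bottles under the filling nozzles and pull the nozzle bar down

### The job

Get the filling stand ready for the next fill: nudge the three empty orange bottles into an even row against its back rail, one upright under each of the three blue centring bells, and then push the nozzle bar down by its black knob until it is fully home. The bottles are thin-walled and dent when squeezed or pressed with about 30 N, so handle them gently and do not tip them, and leave the other things on the table where they stand.

Things in the scene. Friction and masses are not known exactly. Their poses are not given: they have to be found in the camera images.
- stand: Three-head filling stand, fixed on the table, about 440 mm long (its x) by 110 mm, 306 mm high: two posts on feet, a back rail, and a nozzle bar above. Origin on the table at the middle of the row line; x runs along the row (roughly away from the robot), +y is the open side from which bottles come. Between the feet bottles stand on the table itself.
- rail_middle (a point): Middle of the front face of the back rail (white strip, 340 mm long along the stand's x, at heights 60 to 84 mm), which faces the stand's +y. It lies 34.5 mm behind the row line, so a bottle that touches the rail stands on the row line.
- bell_middle (a point): Centre of the open lower rim of the middle blue bell; moves with the bar. Bells (54 mm outside, 48 mm inside diameter, 26 mm high) hang over the three places, rims 190 mm above the table with the bar fully up. Above them the aluminium bar is 424 mm long, spans heights 227 to 253 mm (bar up) and y from -31 to +20 mm in the stand's frame.
- post_near (a point): Foot of the guide post nearer the robot (stand x = -190, y = -15 mm): 18 mm thick, 306 mm high, with a bush of 32 mm diameter at the bar. Its foot plate is 56 mm (x) by 108 mm (y from -62 to +46 mm), 12 mm high.
- post_far (a point): Foot of the other guide post (stand x = +190, y = -15 mm), same shape.
- nozzle_bar (a joint): Vertical slide of the nozzle bar on the posts, m: 0 = fully up, 0.0415 = fully down (home: each bell reaches 7 mm down over a bottle's mouth). Starts at or near the top, is held by friction and stays where it is left; it needs about 4 to 8 N downwards to move. A bottle that is not centred under its bell stops it.
- knob_top (a point): Top centre of the black push knob (42 mm diameter, its top flat over the middle 28 mm) in the middle of the nozzle bar, 289 mm above the table with the bar fully up; moves with the bar.
- place_1 (a point): Point on the table straight under the first bell (stand x = -100 mm), on the row line.
- place_2 (a point): Point on the table straight under the middle bell (stand x = 0).
- place_3 (a point): Point on the table straight under the third bell (stand x = +100 mm).
- bottle_1: Empty open bottle of orange plastic without pump, 68 mm diameter up to 118 mm height, then a shoulder to a 24 mm mouth at 156 mm; about 0.15 kg. Origin at the centre of its underside, z up its axis. Slides only when pushed low (below about 40 mm), tips when pushed higher. Starts crooked in front of the row line, partly under the nozzle bar. Any bottle may go to any place.
- bottle_2: Second such bottle; also starts crooked in front of the row line, partly under the nozzle bar.
- bottle_3: Third such bottle; starts farther out on the open side of the stand among the pump bottles and the beaker.
- pump_bottle_1: Filled bottle with black pump, 68 mm diameter, 204 mm high in all (body up to 152 mm, black pump above it with a spout reaching 38 mm to its own -y); origin under its middle, body axis at its own y = +4 mm. To be left alone.
- pump_bottle_2: Second filled bottle with black pump, as the first. To be left alone. (Three more of them, finished stock, always stand fixed along the far left edge of the table, on the points x, y = 0.83, 0.20; 0.82, 0.28; 0.81, 0.36 m: keep clear of them.)
- beaker: Grey beaker, 67 mm diameter, 78 mm high, origin at the centre of its underside. To be left alone.
- cap: Red drum cap, 58 mm diameter, 33 mm high, origin at the centre of its underside. To be left alone.
There are look-alikes about, which are no part of the job. What is shaped like the bottle_1 but purple or yellow is not meant. Leave any purple look-alike of the bottle_2 alone.

How it is judged:
By the outcome, as a careful person would: the job done as asked, in the order asked, and still so for the second after the job is handed in, with the robot touching nothing.
It also fails if it takes over 64 s, if anything falls off the work surface, if the arm or the gripper's body presses on something with over 40 N, if the wrist force passes 120 N, or if a joint passes its speed limit or range.

### The arm

A 7-joint arm with a two-finger parallel gripper is mounted at the origin on a cart in front of the work surface, level with it; the furniture and walls round the work are solid. World frame = base frame: x ahead of the robot, y to its left, z up, the work surface at z = 0. Lengths are in m, angles in rad, forces in N, time in s.
With the tool pointing down it reaches from about 0.4 to 0.875 m from the base axis. Payload 19.3 kg.
Tool frame: the origin (TCP) lies at the very end of the fingers, on their centre line; the grasp point (between the pads) lies 19 mm behind it; z points along the fingers, y is the line along which they close (so a half turn about z gives the same grasp; the last joint's range is limited). The gripper opens to 85 mm and grips with 20 to 120 N. Pads are 22 mm wide; open, the fingers measure 114 mm over their backs; the gripper's body (76 mm by 85 mm) begins 54 mm behind the grasp point. The pads swing forward as they close: fully open they stand 13 mm farther back than shut.
Start: joints at [-1.217, 0.521, -0.036, 1.599, 0.021, 1.021, -0.113], TCP at [0.257, 0.57, 0.231] pointing down, gripper open.
Joint ranges: [-2.91, 2.91], [-0.3, 2.13], [-1.5, 1.42], [0.17, 2.43], [-1.26, 4.41], [0.16, 1.93], [-2.52, 2.52]. Speed limits (rad/s): [1.89, 1.89, 2.39, 2.39, 3.01, 3.01, 3.01].

### API

Orientations are given as [roll, pitch, yaw] about the fixed x, y, z axes, in that order (R = Rz(yaw) Ry(pitch) Rx(roll)).
In Python, from workcell import observe, grab_frame, job_done gives the robot as it stands.
- The arm moves only by the tool move_arm, never from a script. Its argument "plan" is a list that holds one entry, the list of rows, each a list of 7 numbers: the shift along the tool's x, y, z each as a share of 0.02 m, from -1 to 1, then the turn, a rotation vector about the tool's x, y, z each as a share of 6 degrees, from -1 to 1, then the opening, from -1 (shut) to 1 (fully open). A call has exactly 10 rows; each row shifts and turns the commanded pose from where the row before left it, along the tool's axes as they then stand; what a row does not reach is not made up. A row lasts 1/10 s, in which the tool goes at most 50 mm and 8.59 degrees, less where a joint would pass 70% of its speed; a pose out of reach is approached as far as the arm can. A call with a number of a shift or a turn outside -1 to 1 is refused whole. A call with a gripper value outside its range is refused whole. The fingers move at their own pace and stop on an object; "grip_force" is the grip in N (left out, the last holds). Time passes only in rows, so rows that do not move let the fingers close, or fill a call up. It gives the time, the measured TCP pose, the force, the opening and the grip force at its end, in the units of the state.
- observe(): the state, without advancing time (a new reading comes with each control period).
- grab_frame(name): name is "scene" or "top"; returns a dict with "color" (420x560x3 uint8, red, green, blue), "intrinsics" (3x3 intrinsics, pixels), "k1" (the pictures are not rectified: a ray, as slopes to the right and down, at radius r is drawn at 1 + k1 r^2 times it, then the intrinsics apply), "position" and "orientation" of the camera in the world. Camera axes: x right, y down, z forward; pixel columns grow to the right and rows downward; lengths in m; the calibration is good to about 2 mm. A picture is of the moment at which its call begins. There is no depth.
- job_done(): hands the job in; it is judged then, once.
The state is a dict: "clock": time; "qpos": joint angles; "qd": joint speeds; "joint_efforts": joint torques, N m; "position": TCP position; "tool_rot": TCP orientation; "force": force on the tool from outside, world axes, zero at the start; "moment": the same for the moment, N m; "grip_width": finger opening in m; "finger_force": force on a finger pad.
Only numpy, scipy, OpenCV 4.12 (cv2) and the standard library are available. Lean on these libraries where they do the work, as an engineer would, in place of code of your own. Each camera call takes 0.05 s, during which the arm holds its last target. There are 200 camera calls.

## Working session

There is one attempt and no reset: what is moved stays moved. The work goes in short steps, Python scripts to look and compute and a tool call to move; the robot and the scene stay as the last step left them, time stands still between calls to the robot, and variables do not carry over. Pictures are saved under pics/ and viewed, at most 10 in all, crops included, and the job is handed in when it is done.

Besides the shell and the picture viewer there is one more tool, called as name(argument=value, ...) on one line, values as JSON. move_arm: Moves the arm, as the interface text tells. Shift numbers are shares of 0.02 m and turn numbers shares of 6 degrees, none past 1 either way. Its arguments: {"type":"object","properties":{"plan":{"type":"array"},"grip_force":{"type":"number"}},"required":["plan"]}

```bash
mkdir -p pics; cat > h.py <<'E'
import numpy as np, cv2
from scipy.spatial.transform import Rotation as R
from workcell import observe, grab_frame, job_done
def rot(o):
    o=np.array(o,float)
    if o.shape==(3,3): return o
    if o.size==4: return R.from_quat(o).as_matrix()
    return R.from_euler('xyz',o).as_matrix()
def ray(f,uv):
    K=np.array(f['intrinsics']);k=f['k1']
    d=np.array([(uv[0]-K[0,2])/K[0,0],(uv[1]-K[1,2])/K[1,1]]);s=d.copy()
    for _ in range(30): s=d/(1+k*(s@s))
    return rot(f['orientation'])@np.array([s[0],s[1],1])
def onz(f,uv,z):
    r=ray(f,uv);p=np.array(f['position']);return p+r*(z-p[2])/r[2]
def proj(f,P):
    c=rot(f['orientation']).T@(np.array(P)-np.array(f['position']));s=c[:2]/c[2];s=s*(1+f['k1']*(s@s))
    K=np.array(f['intrinsics']);return np.array([K[0,0]*s[0]+K[0,2],K[1,1]*s[1]+K[1,2]])
def save(f,n,crop=None,sc=1):
    im=cv2.cvtColor(f['color'],cv2.COLOR_RGB2BGR)
    if crop: im=im[crop[1]:crop[3],crop[0]:crop[2]]
    cv2.imwrite('pics/'+n,cv2.resize(im,None,fx=sc,fy=sc,interpolation=cv2.INTER_CUBIC))
E
python3 - <<'E'
from h import *
import pickle
print(observe())
for n in('scene','top'):
    f=grab_frame(n);save(f,n+'0.png',None,1.4);pickle.dump(f,open(n+'0.pkl','wb'))
    print({k:f[k] for k in f if k!='color'})
E
```

```text
{'clock': 0.0, 'qpos': array([-1.21717441,  0.52202275, -0.03628493,  1.59998152,  0.02117991,
        1.0210951 , -0.11281569]), 'qd': array([-0.00051232,  0.00120293,  0.00010227,  0.00052097, -0.00016282,
       -0.00025301, -0.00018857]), 'joint_efforts': array([ 1.40121825e-03, -9.27081800e+01,  1.98090255e+00, -3.69938314e+01,
        1.79053185e-02,  7.88242993e-03, -8.89507135e-06]), 'position': array([0.25694607, 0.56938326, 0.23073024]), 'tool_rot': array([-3.14047329e+00,  8.35127287e-05,  2.71769732e+00]), 'force': array([-0.50091853, -0.15684248,  0.34747318]), 'moment': array([-0.00846272,  0.01459963, -0.02430277]), 'finger_force': 0.0, 'grip_width': 0.08510679581220652}
{'intrinsics': array([[492.08531849,   0.        , 277.35423645],
       [  0.        , 492.08531849, 205.88234606],
       [  0.        ,   0.        ,   1.        ]]), 'k1': -0.14962229658047366, 'position': array([ 0.05812353, -0.37279261,  1.05494205]), 'orientation': array([-2.43418907,  0.00561052, -0.82333529])}
{'intrinsics': array([[450.79910994,   0.        , 277.65262645],
       [  0.        , 450.79910994, 212.37887943],
       [  0.        ,   0.        ,   1.        ]]), 'k1': -0.14171019202159155, 'position': array([-0.04950611,  0.30477342,  1.14215464]), 'orientation': array([-2.54715263,  0.00320196, -1.82712416])}
```

View pics/scene0.png

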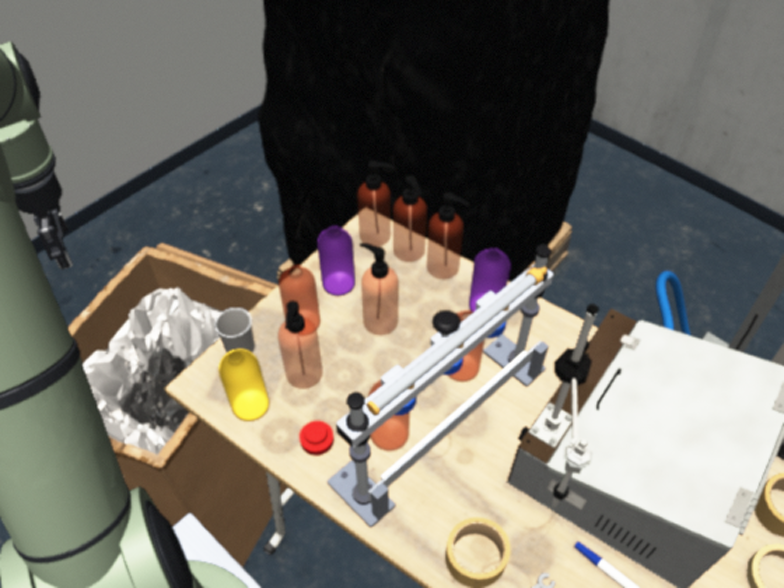

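View pics/top0.png

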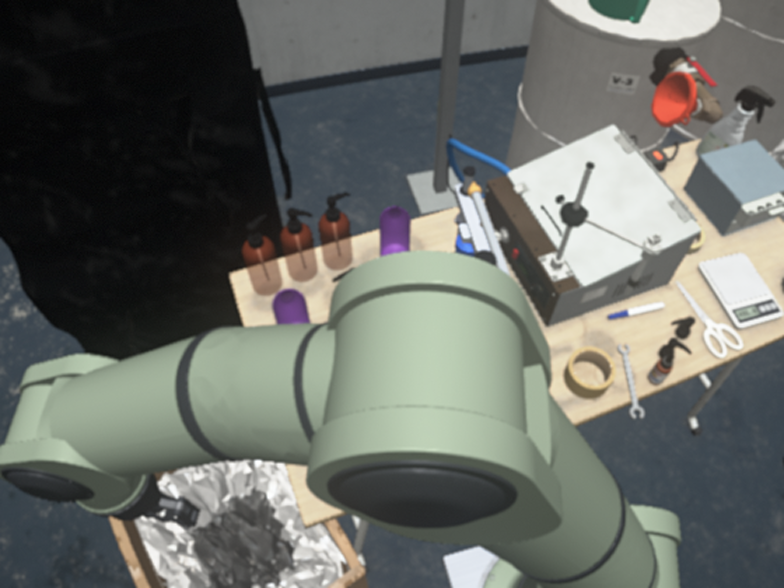

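The scene view (shown at 1.4x) has these candidates:
- **Orange without pump:** (390,425) and (463,360) under the bar, and (299,295) behind the front pump bottle.
- **Pump bottles:** (300,350) and (380,300), plus the fixed stock at (373,210), (410,225) and (445,240).
- **Look-alikes:** purple at (337,260) and (490,280), yellow at (245,385).

The top view is blocked by the arm. I'll check the choice in a close crop.

```bash
python3 - <<'E'
from h import *
import pickle
f=pickle.load(open('scene0.pkl','rb'))
save(f,'crop0.png',(140,160,400,370),3)
E
```

```text
(no output)
```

View pics/crop0.png

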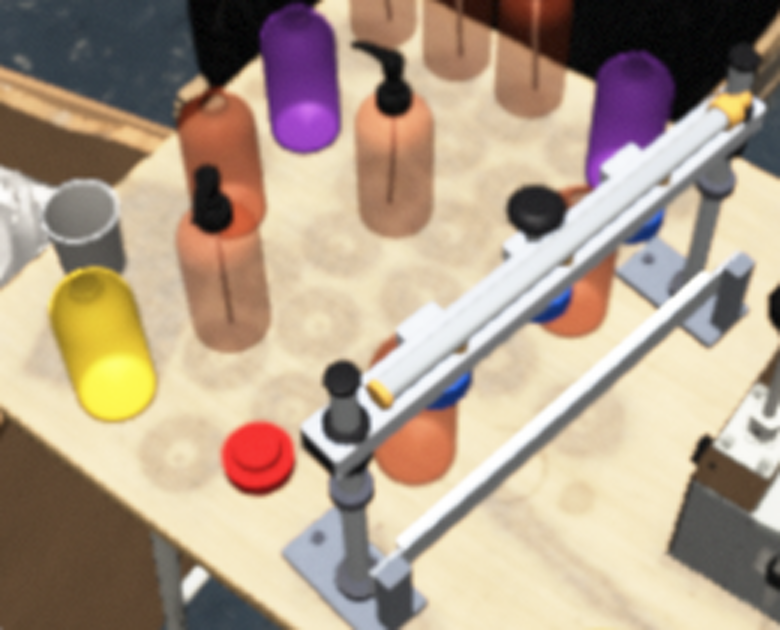

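```bash
python3 - <<'E'
from h import *
import pickle
f=pickle.load(open('scene0.pkl','rb'))
P={'knob':(536,203,.289),'postN_top':(342,372,.306),'postF_top':(743,55,.306),'footN_L':(283,552,.012),'footN_T':(335,510,.012),'footN_R':(425,600,.012),'footF_L':(615,266,.012),'footF_B':(712,343,.012),'footF_T':(653,238,.012),'railN':(400,548,.084),'railF':(715,275,.084),
'yel':(118,385,0),'beaker_top':(82,213,.078),'cap_top':(259,448,.033),'b1bot':(415,481,0),'b2bot':(572,334,0),
'pump1bot':(231,350,0),'pump2bot':(395,236,0),'pump1top':(207,180,.2),'pump2top':(395,60,.2),'b3shoulderL':(178,125,.118),'b3R':(265,225,0.0),'b3botmid':(225,235,0),'purp1bot':(307,152,0),'b3mouth':(214,97,.156)}
for k,(u,v,z) in P.items(): print(k,onz(f,(u/3+140-1/3,v/3+160-1/3),z).round(3))
# orange mask
h=cv2.cvtColor(f['color'],cv2.COLOR_RGB2HSV)
for uv in [(415,440),(590,310),(220,160),(230,225),(395,190),(230,300),(415,470),(600,210),(390,350)]:
    print(uv,h[int(uv[1]/3+160),int(uv[0]/3+140)])
E
```

```text
knob [ 0.549 -0.022  0.289]
postN_top [ 0.364 -0.027  0.306]
postF_top [ 0.74  -0.053  0.306]
footN_L [0.339 0.03  0.012]
footN_T [0.391 0.026 0.012]
footN_R [ 0.384 -0.075  0.012]
footF_L [0.72  0.01  0.012]
footF_B [ 0.712 -0.1    0.012]
footF_T [0.767 0.003 0.012]
railN [ 0.378 -0.056  0.084]
railF [ 0.722 -0.082  0.084]
yel [0.352 0.242 0.   ]
beaker_top [0.418 0.349 0.078]
cap_top [0.382 0.098 0.033]
b1bot [0.456 0.002 0.   ]
b2bot [ 0.647 -0.003  0.   ]
pump1bot [0.44  0.198 0.   ]
pump2bot [0.621 0.179 0.   ]
pump1top [0.457 0.213 0.2  ]
pump2top [0.642 0.194 0.2  ]
b3shoulderL [0.519 0.332 0.118]
b3R [0.551 0.273 0.   ]
b3botmid [0.519 0.292 0.   ]
purp1bot [0.637 0.307 0.   ]
b3mouth [0.541 0.305 0.156]
(415, 440) [  9 152 228]
(590, 310) [  9 163 213]
(220, 160) [  9 158 161]
(230, 225) [  7 182 118]
(395, 190) [ 12 117 148]
(230, 300) [ 11 119 137]
(415, 470) [  9 162 212]
(600, 210) [105   9 240]
(390, 350) [  7 105 184]
```

```bash
cat >> h.py <<'E'
from scipy.optimize import least_squares
def C(u,v): return (u/3+140-1/3, v/3+160-1/3)   # crop0 -> full pixel
def circ(f,pts,r,z,c0):
    P=np.array([onz(f,p,z)[:2] for p in pts])
    s=least_squares(lambda c:np.hypot(*(P-c).T)-r,c0);return s.x,s.fun
def bottom_arc(f,mask,u0,u1,vmax,vmin=0):
    "lowest masked pixel per column (full px), subpixel-ish"
    out=[]
    for u in range(int(u0),int(u1)+1):
        v=np.nonzero(mask[int(vmin):int(vmax),u])[0]
        if len(v): out.append((u,v.max()+int(vmin)+.5))
    return out
E
python3 - <<'E'
from h import *
import pickle
f=pickle.load(open('scene0.pkl','rb'))
h=cv2.cvtColor(f['color'],cv2.COLOR_RGB2HSV).astype(int)
H,S,V=h[...,0],h[...,1],h[...,2]
org=((H<14)&(S>110)).astype(np.uint8)
pale=((H<18)&(S>85)).astype(np.uint8)
pur=((H>125)&(H<160)&(S>100)).astype(np.uint8)
yel=((H>22)&(H<32)&(S>170)).astype(np.uint8)
def do(n,m,u0,u1,v1,v0,r,c0):
    a,b=C(u0,v1),C(u1,v0)
    p=bottom_arc(f,m,a[0],b[0],a[1],b[1]); c,e=circ(f,p,r,0,c0)
    print(n,c.round(4),'res mm',(e*1e3).round(1))
do('b1',org,382,448,500,430,.034,(.48,.025))
do('b2',org,556,602,350,280,.034,(.676,.015))
do('pump1',pale,190,258,370,300,.034,(.46,.22))
do('pump2',pale,365,425,255,190,.034,(.64,.2))
do('pur1',pur,282,335,165,110,.034,(.66,.33))
do('pur2',pur,588,606,200,150,.034,(.75,.1))
do('yel',yel,88,150,435,380,.034,(.37,.26))
do('b3',org,241,264,250,205,.034,(.54,.3))
# b3: edges of cylinder
for row in (120,130,140,150,160,170,180,190,200):
    v=int(round(C(0,row)[1])); us=np.nonzero(org[v,int(C(160,0)[0]):int(C(285,0)[0])])[0]+int(C(160,0)[0])
    if len(us):print(row,us.min(),us.max(),v)
# stand fit
S_=[((743,55),.306,(.19,-.015)),((342,372),.306,(-.19,-.015)),((536,203),.289,(0,0)),((283,552),.012,(-.218,.046)),((335,510),.012,(-.162,.046)),((425,600),.012,(-.162,-.062)),((615,266),.012,(.162,.046)),((712,343),.012,(.162,-.062)),((653,238),.012,(.218,.046))]
A=np.array([onz(f,C(*p),z)[:2] for p,z,_ in S_]);B=np.array([q for *_,q in S_])
def res(x):
    c,s=np.cos(x[2]),np.sin(x[2]);return (B@np.array([[c,s],[-s,c]])+x[:2]-A).ravel()
s=least_squares(res,[.55,-.025,-.07],loss='soft_l1',f_scale=.003);print('stand',s.x.round(4),(s.fun.reshape(-1,2)*1e3).round(1).tolist())
E
```

```text
b1 [0.4777 0.023 ] res mm [-0.8 -0.8 -0.3  0.5 -0.7  0.6 -0.2 -0.9  1.1  0.8  0.6  0.6  0.7  1.
 -1.1 -0.5  0.3 -1.1  0.1 -0.8  0.7  0.4 -1.2]
b2 [0.6693 0.0201] res mm [ 1.3  0.6 -0.1 -0.5 -0.7 -0.7 -0.6 -0.2  0.3  1.  -0.8  0.3 -0.8  0.7
  0.3  0.3]
pump1 [0.4622 0.2217] res mm [ 4.  -0.9 -1.3 -0.7 -0.8 -0.4  0.5 -0.8  0.8  0.  -0.6 -1.1  1.6  1.5
  1.6 -1.  -0.5  0.2  1.  -0.7  0.5 -0.6  1. ]
pump2 [0.6452 0.2013] res mm [-1.5  0.2  0.8 -0.9  0.5 -0.8  1.3  0.5 -0.1 -0.4 -0.6 -0.6 -0.3  0.2
  0.8  1.7 -0.3  1.  -0.3 -1.  -1.3]
pur1 [0.6596 0.333 ] res mm [-1.1 -0.1 -1.6  0.4 -0.6 -1.3  1.7  1.5  1.5  1.7 -1.5 -0.9  0.   1.1
 -0.8  0.8 -0.4 -0.9 -0.9]
pur2 [0.7885 0.1183] res mm [-2.8  1.5  0.9  0.8 -1.9  1.4]
yel [0.3517 0.2444] res mm [-1.3 -0.6  0.5 -0.5 -1.3  0.7  0.3  0.1  0.   0.2  0.5  0.9  1.6 -0.3
  0.7 -0.8  0.6 -0.3 -0.8 -0.9 -0.7]
b3 [0.5289 0.3023] res mm [-4.3 -3.  -1.5  0.1  1.9  3.7  5.7 -3.1 -0.7]
120 199 224 200
130 199 224 203
140 200 225 206
150 201 225 210
160 201 226 213
170 202 226 216
180 203 226 220
190 203 227 223
200 215 227 226
stand [ 0.5515 -0.0263 -0.0652] [[0.6, -0.4], [-2.7, -2.2], [2.1, -4.3], [-2.0, 3.8], [1.9, 4.4], [2.1, -2.5], [-3.9, -0.7], [-3.2, 0.8], [5.3, 1.9]]
```

```bash
cat >> h.py <<'E'
def cyl(f,mask,rows,u0,u1,r=.034):
    out=[]
    cam=np.array(f['position'])[:2]
    for v in rows:
        us=np.nonzero(mask[v,u0:u1])[0]+u0
        if not len(us):continue
        a,b=[np.arctan2(*ray(f,(u,v))[1::-1]) for u in (us.min()-.5,us.max()+.5)]
        out.append((cam+r/np.sin(abs(a-b)/2)*np.array([np.cos((a+b)/2),np.sin((a+b)/2)])))
    return np.array(out)
E
python3 - <<'E'
from h import *
import pickle
f=pickle.load(open('scene0.pkl','rb'))
h=cv2.cvtColor(f['color'],cv2.COLOR_RGB2HSV).astype(int)
H,S,V=h[...,0],h[...,1],h[...,2]
org=((H<14)&(S>110))
o=cyl(f,org,range(205,224,2),193,235);print(o.round(3).tolist(),o.mean(0))
pale=((H<18)&(S>85))
o=cyl(f,pale,range(240,264,3),193,235);print('pump1',o.mean(0),o.std(0))
# pixel line of b3 bottom at bearing 
for c in [(.53,.3),(.535,.305),(.54,.31),(.545,.315)]: print(c,[proj(f,(*c,z)).round(1).tolist() for z in (0,.118,.156)], [proj(f,(c[0]+.034*np.cos(t),c[1]+.034*np.sin(t),0)).round(1).tolist() for t in (-2.2,-1.4,-.8,-.4)])
for v in range(228,242,2): print(v,[u for u in range(205,235) if org[v,u]])
E
```

```text
[[0.58, 0.365], [0.558, 0.333], [0.576, 0.357], [0.573, 0.355], [0.551, 0.323], [0.568, 0.347], [0.565, 0.344], [0.584, 0.37], [0.561, 0.336], [0.558, 0.334]] [0.56738325 0.34635508]
pump1 [0.47359984 0.23704328] [0.00879588 0.01304046]
(0.53, 0.3) [[215.6, 233.9], [210.8, 205.4], [209.2, 195.4]] [[217.0, 243.9], [225.6, 239.4], [228.1, 233.6], [227.4, 229.7]]
(0.535, 0.305) [[215.7, 231.8], [211.0, 203.3], [209.3, 193.2]] [[217.2, 241.7], [225.7, 237.3], [228.2, 231.5], [227.4, 227.7]]
(0.54, 0.31) [[215.8, 229.7], [211.1, 201.2], [209.5, 191.1]] [[217.3, 239.6], [225.8, 235.2], [228.3, 229.5], [227.5, 225.7]]
(0.545, 0.315) [[215.9, 227.7], [211.3, 199.1], [209.6, 189.0]] [[217.4, 237.5], [225.9, 233.1], [228.4, 227.4], [227.6, 223.6]]
228 [216, 217, 218, 219, 220, 221, 222, 223, 224, 225, 226, 227, 228]
230 [217, 218, 219, 220, 221, 222, 223, 224, 225, 226, 227]
232 [217, 218, 219, 220, 221, 222, 223, 224, 225, 226, 227]
234 [205, 216, 217, 218, 219, 220, 221, 222, 223, 224, 225, 226]
236 [205, 206, 207, 208, 212, 213, 214, 215, 216, 217, 218, 219, 220, 221, 222, 223, 224, 225]
238 [205, 206, 207, 208, 209, 210, 211, 212, 213, 214, 215, 216, 217, 218, 219, 220, 221, 222, 223, 224, 225]
240 [205, 206, 207, 208, 209, 210, 211, 212, 213, 214, 215, 216, 217, 218, 219, 220, 221, 222, 223, 224, 225]
```

```bash
cat >> h.py <<'E'
from scipy.spatial.transform import Slerp
import json
def Rlean(psi,tilt):
    "tool y at angle -psi (deg), z leaning so fingers point down & forward (-y side)"
    p=np.radians(psi); y=np.array([np.cos(p),-np.sin(p),0]); R0=np.c_[np.cross(y,[0,0,-1]),y,[0,0,-1]]
    return R0@R.from_euler('y',-tilt,degrees=True).as_matrix()
def plan(p0,R0,p1,R1,N,g,via=None):
    "split into calls of 10 rows; prints rows"
    pts=np.array([p0]+(via or [])+[p1]); L=np.r_[0,np.cumsum(np.linalg.norm(np.diff(pts,axis=0),axis=1))]
    L=L/L[-1] if L[-1]>0 else np.linspace(0,1,len(pts)); t=np.linspace(0,1,N+1)
    P=np.c_[[np.interp(t,L,pts[:,i]) for i in range(3)]].T
    Q=Slerp([0,1],R.from_matrix([R0,R1]))(t)
    p=np.array(p0,float);q=R.from_matrix(R0)
    rows=[]
    for k in range(N):
        s=np.round(q.inv().apply(P[k+1]-p)/.02,2); w=np.round((q.inv()*Q[k+1]).as_rotvec()/np.radians(6),2)
        s=np.clip(s,-1,1);w=np.clip(w,-1,1)
        p=p+q.apply(s*.02);q=q*R.from_rotvec(w*np.radians(6));rows.append([*s.tolist(),*w.tolist(),g])
    for k in range(0,N,10):print(json.dumps(rows[k:k+10]).replace(' ','').replace('-0.0,','0,').replace('.0,',','))
    print('end',p.round(4),np.degrees((q.inv()*R.from_matrix(R1)).magnitude()).round(2))
def now(): o=observe();return o['position'],rot(o['tool_rot']),o
E
python3 - <<'E'
from h import *
p,r,_=now()
print(r.round(2)); print(Rlean(24,40).round(2))
plan(p,r,[.50,.075,.26],Rlean(24,40),30,.22,via=[np.array([.36,.40,.30])])
E
```

```text
[[-0.91  0.41 -0.  ]
 [ 0.41  0.91 -0.  ]
 [-0.   -0.   -1.  ]]
[[ 0.31  0.91 -0.26]
 [ 0.7  -0.41 -0.59]
 [-0.64  0.   -0.77]]
[[-0.74,-0.5,-0.31,0.17,-0.17,0.48,0.22],[-0.76,-0.48,-0.29,0.18,-0.18,0.47,0.22],[-0.79,-0.43,-0.26,0.17,-0.17,0.48,0.22],[-0.82,-0.41,-0.25,0.17,-0.18,0.48,0.22],[-0.84,-0.36,-0.22,0.18,-0.17,0.47,0.22],[-0.87,-0.33,-0.2,0.17,-0.17,0.48,0.22],[-0.88,-0.28,-0.18,0.17,-0.18,0.47,0.22],[-0.89,-0.25,-0.15,0.17,-0.17,0.48,0.22],[-0.92,-0.2,-0.14,0.18,-0.18,0.48,0.22],[-0.92,-0.16,-0.11,0.17,-0.17,0.47,0.22]]
[[-0.93,-0.11,-0.1,0.17,-0.17,0.48,0.22],[-0.88,-0.14,0.29,0.18,-0.18,0.48,0.22],[-0.86,-0.09,0.37,0.17,-0.17,0.47,0.22],[-0.86,-0.05,0.38,0.17,-0.18,0.48,0.22],[-0.86,0.01,0.4,0.18,-0.17,0.47,0.22],[-0.84,0.05,0.41,0.17,-0.17,0.48,0.22],[-0.84,0.11,0.43,0.17,-0.18,0.48,0.22],[-0.82,0.15,0.44,0.18,-0.17,0.47,0.22],[-0.8,0.2,0.45,0.17,-0.17,0.48,0.22],[-0.79,0.25,0.46,0.17,-0.18,0.48,0.22]]
[[-0.76,0.3,0.47,0.18,-0.17,0.47,0.22],[-0.73,0.34,0.48,0.17,-0.18,0.48,0.22],[-0.71,0.39,0.49,0.17,-0.17,0.48,0.22],[-0.68,0.43,0.49,0.17,-0.17,0.47,0.22],[-0.65,0.48,0.5,0.18,-0.18,0.48,0.22],[-0.62,0.51,0.49,0.17,-0.17,0.47,0.22],[-0.58,0.56,0.5,0.17,-0.18,0.48,0.22],[-0.54,0.58,0.5,0.18,-0.17,0.48,0.22],[-0.5,0.63,0.5,0.17,-0.17,0.47,0.22],[-0.46,0.66,0.49,0.17,-0.18,0.48,0.22]]
end [0.5   0.075 0.26 ] 0.02
```

move_arm(plan=[[[-0.74,-0.5,-0.3,0.17,-0.17,0.48,0.22],[-0.76,-0.48,-0.3,0.18,-0.18,0.47,0.22],[-0.8,-0.43,-0.26,0.17,-0.17,0.48,0.22],[-0.82,-0.4,-0.25,0.17,-0.18,0.48,0.22],[-0.84,-0.36,-0.22,0.18,-0.17,0.47,0.22],[-0.87,-0.33,-0.2,0.17,-0.17,0.48,0.22],[-0.88,-0.28,-0.18,0.17,-0.18,0.47,0.22],[-0.9,-0.25,-0.15,0.17,-0.17,0.48,0.22],[-0.92,-0.2,-0.14,0.18,-0.18,0.48,0.22],[-0.92,-0.16,-0.1,0.17,-0.17,0.47,0.22]]], grip_force=20)

```text
clock: 1.1
position: [0.3508, 0.416, 0.2937]
tool_rot: [-3.01, 0.221, 2.227]
force: [-0.3, 0.1, 0.4]
grip_width: 0.0524
finger_force: 0.0
```

move_arm(plan=[[[-0.93,-0.1,-0.1,0.17,-0.17,0.48,0.22],[-0.88,-0.14,0.29,0.18,-0.18,0.48,0.22],[-0.86,-0.1,0.37,0.17,-0.17,0.47,0.22],[-0.86,-0.05,0.38,0.17,-0.18,0.48,0.22],[-0.86,0,0.4,0.18,-0.17,0.47,0.22],[-0.84,0.05,0.4,0.17,-0.17,0.48,0.22],[-0.84,0.1,0.43,0.17,-0.18,0.48,0.22],[-0.82,0.15,0.44,0.18,-0.17,0.47,0.22],[-0.8,0.2,0.45,0.17,-0.17,0.48,0.22],[-0.8,0.25,0.46,0.17,-0.18,0.48,0.22]]])

```text
clock: 2.1
position: [0.4265, 0.2456, 0.2816]
tool_rot: [-2.999, 0.475, 1.729]
force: [0.1, -0.3, -0.5]
grip_width: 0.052
finger_force: 0.0
```

Tracking well; width at 0.22 is 52 mm.

move_arm(plan=[[[-0.76,0.3,0.47,0.18,-0.17,0.47,0.22],[-0.73,0.34,0.48,0.17,-0.18,0.48,0.22],[-0.7,0.4,0.49,0.17,-0.17,0.48,0.22],[-0.68,0.43,0.49,0.17,-0.17,0.47,0.22],[-0.65,0.48,0.5,0.18,-0.18,0.48,0.22],[-0.62,0.5,0.5,0.17,-0.17,0.47,0.22],[-0.58,0.56,0.5,0.17,-0.18,0.48,0.22],[-0.54,0.58,0.5,0.18,-0.17,0.48,0.22],[-0.5,0.63,0.5,0.17,-0.17,0.47,0.22],[-0.46,0.66,0.49,0.17,-0.18,0.48,0.22]]])

```text
clock: 3.1
position: [0.5008, 0.0736, 0.2598]
tool_rot: [3.139, 0.699, 1.146]
force: [0.2, 0.6, -0.1]
grip_width: 0.0522
finger_force: 0.0
```

```bash
python3 - <<'E'
from h import *
p,r,o=now();print(p.round(4),r.round(2),o['qpos'].round(2))
f=grab_frame('scene');save(f,'scene1.png',None,1.4)
g=grab_frame('top');save(g,'top1.png',None,1.4)
a=cv2.imread('pics/scene1.png');b=cv2.imread('pics/top1.png')
cv2.imwrite('pics/both1.png',cv2.resize(np.vstack([a,b]),None,fx=.51,fy=.51))
plan(p,r,[.50,.075,.014],Rlean(24,40),20,.22)
E
```

```text
[0.5008 0.0736 0.2598] [[ 0.32  0.91 -0.26]
 [ 0.7  -0.41 -0.59]
 [-0.64  0.   -0.77]] [-0.87  0.67  0.55  1.61  0.16  1.44 -0.81]
[[0.4,0,0.47,0,0,0,0.22],[0.39,-0.01,0.47,0,0,0,0.22],[0.4,0,0.47,0,0,-0.01,0.22],[0.4,-0.01,0.47,0,0,0,0.22],[0.4,0,0.46,0,0,0,0.22],[0.39,-0.01,0.47,0,0,0,0.22],[0.4,0,0.47,0,0,0,0.22],[0.4,0,0.47,0,0,-0.01,0.22],[0.4,-0.01,0.47,-0.01,0,0,0.22],[0.39,0,0.47,0,0,0,0.22]]
[[0.4,0,0.47,0,0,0,0.22],[0.4,-0.01,0.47,0,0,0,0.22],[0.39,0,0.47,0,0,-0.01,0.22],[0.4,-0.01,0.46,0,0,0,0.22],[0.4,0,0.47,0,0.01,0,0.22],[0.4,0,0.47,0,0,0,0.22],[0.39,-0.01,0.47,0,0,0,0.22],[0.4,0,0.47,0,0,-0.01,0.22],[0.4,0,0.47,0,0,0,0.22],[0.39,-0.01,0.47,0,0,0,0.22]]
end [0.4999 0.075  0.014 ] 0.02
```

View pics/both1.png

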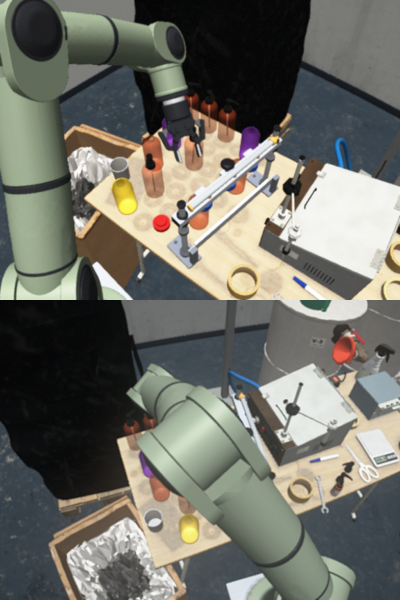

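The arm stands high with the wrist over the gap between the pump bottles and the fork in front of bottle_1. In the scene half of the stacked view, the gripper is near (183,135), bottle_1 near (200,215) and bottle_2 near (237,182). Nothing is disturbed, so I'm descending.

move_arm(plan=[[[0.4,0,0.47,0,0,0,0.22],[0.4,0,0.47,0,0,0,0.22],[0.4,0,0.47,0,0,0,0.22],[0.4,0,0.47,0,0,0,0.22],[0.4,0,0.47,0,0,0,0.22],[0.4,0,0.47,0,0,0,0.22],[0.4,0,0.47,0,0,0,0.22],[0.4,0,0.47,0,0,0,0.22],[0.4,0,0.47,0,0,0,0.22],[0.4,0,0.47,0,0,0,0.22]]])

```text
clock: 4.2
position: [0.5006, 0.0759, 0.1355]
tool_rot: [3.141, 0.697, 1.152]
force: [0.0, 0.0, -0.1]
grip_width: 0.0522
finger_force: 0.0
```

move_arm(plan=[[[0.4,0,0.47,0,0,0,0.22],[0.4,0,0.47,0,0,0,0.22],[0.4,0,0.47,0,0,0,0.22],[0.4,0,0.47,0,0,0,0.22],[0.4,0,0.47,0,0,0,0.22],[0.4,0,0.47,0,0,0,0.22],[0.4,0,0.47,0,0,0,0.22],[0.4,0,0.47,0,0,0,0.22],[0.4,0,0.47,0,0,0,0.22],[0.3,0,0.35,0,0,0,0.22]]])

```text
clock: 5.2
position: [0.5009, 0.0767, 0.0151]
tool_rot: [-3.141, 0.698, 1.152]
force: [-0.1, 0.2, -0.0]
grip_width: 0.0522
finger_force: 0.0
```

```bash
python3 - <<'E'
from h import *
p,r,o=now();print(p.round(4),r.round(2),o['force'].round(1))
f=grab_frame('scene');save(f,'scene2.png',(200,200,360,340),4)
# place1 minus 20mm of fork
u=np.array([.407,.914])
plc=np.array([.4517,-.0198])
t=np.r_[plc+u*.0265,.014]; print('final tcp est',t)
plan(p,r,[*(np.array([.478,.023])+u*.030),.014],r,3,.22)
plan(p,r,[*(plc+u*(.0265+.012)),.014],r,10,.22,via=[np.array([*(np.array([.478,.023])+u*.030),.014])])
E
```

```text
[0.5009 0.0767 0.0151] [[ 0.31  0.91 -0.26]
 [ 0.7  -0.41 -0.59]
 [-0.64 -0.   -0.77]] [-0.1  0.2 -0. ]
final tcp est [0.4624855 0.004421  0.014    ]
[[-0.35,0.02,0.32,0,0,0,0.22],[-0.35,0.01,0.32,0,0,0,0.22],[-0.35,0.02,0.31,0,0,0,0.22]]
end [0.4903 0.0505 0.014 ] 0.0
[[-0.26,0.01,0.24,0,0,0,0.22],[-0.26,0.01,0.23,0,0,0,0.22],[-0.26,0.02,0.24,0,0,0,0.22],[-0.26,0.01,0.23,0,0,0,0.22],[-0.27,-0.06,0.23,0,0,0,0.22],[-0.26,-0.05,0.22,0,0,0,0.22],[-0.27,-0.06,0.22,0,0,0,0.22],[-0.26,-0.05,0.22,0,0,0,0.22],[-0.27,-0.06,0.23,0,0,0,0.22],[-0.26,-0.05,0.22,0,0,0,0.22]]
end [0.4675 0.0154 0.014 ] 0.0
```

View pics/scene2.png

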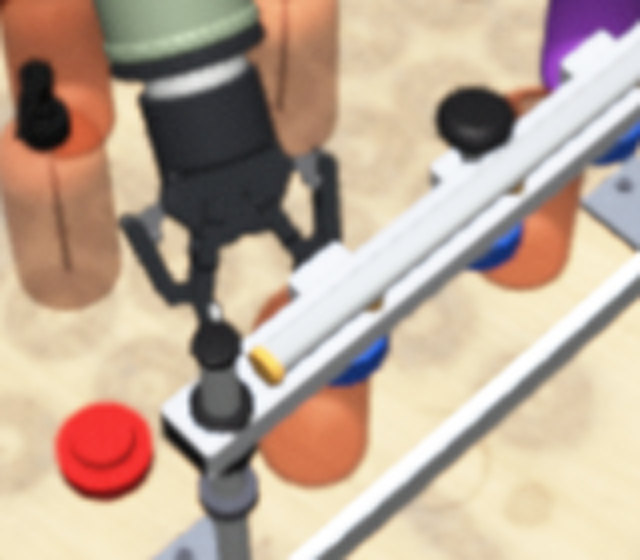

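The crop shows the fork standing behind bottle_1, with its fingers at about (205,310) and (320,250) and the bottle base at (315,470). Nothing is touched yet, so I'm pushing.

move_arm(plan=[[[-0.26,0.01,0.24,0,0,0,0.22],[-0.26,0.01,0.23,0,0,0,0.22],[-0.26,0.02,0.24,0,0,0,0.22],[-0.26,0.01,0.23,0,0,0,0.22],[-0.27,-0.06,0.22,0,0,0,0.22],[-0.26,-0.05,0.22,0,0,0,0.22],[-0.27,-0.06,0.22,0,0,0,0.22],[-0.26,-0.05,0.22,0,0,0,0.22],[-0.27,-0.06,0.22,0,0,0,0.22],[-0.26,-0.05,0.22,0,0,0,0.22]]])

```text
clock: 6.25
position: [0.4674, 0.0153, 0.0154]
tool_rot: [3.141, 0.697, 1.152]
force: [0.6, 1.4, 1.4]
grip_width: 0.0523
finger_force: 1.1
```

```bash
cat >> h.py <<'E'
ST=np.array([.5515,-.0263]);SY=-.0652
def w2s(p): c,s=np.cos(SY),np.sin(SY); return (np.array(p)[:2]-ST)@np.array([[c,-s],[s,c]])
def s2w(p): c,s=np.cos(SY),np.sin(SY); return ST+np.array(p)@np.array([[c,s],[-s,c]])
def bottle(f,c0,lim=.8):
    "fit bottom circle near guess c0 from lowest orange pixels"
    h=cv2.cvtColor(f['color'],cv2.COLOR_RGB2HSV).astype(int);m=((h[...,0]<14)&(h[...,1]>110)).astype(np.uint8)
    c=np.array(c0,float)
    for _ in range(4):
        d=c-np.array(f['position'])[:2];a0=np.arctan2(-d[1],-d[0])
        A=[proj(f,(*(c+.034*np.array([np.cos(a0+t),np.sin(a0+t)])),0)) for t in (-1.2,1.2)]
        u0,u1=sorted((A[0][0],A[1][0])); vb=proj(f,(*(c-.034*d/np.linalg.norm(d)),0))[1]
        p=bottom_arc(f,m,np.ceil(u0),np.floor(u1),vb+14,vb-25)
        if len(p)<5:return None
        P=np.array([onz(f,q,0)[:2] for q in p])
        s=least_squares(lambda c:np.hypot(*(P-c).T)-.034,c,loss='soft_l1',f_scale=.001);c=s.x
    return c,np.abs(s.fun).mean(),len(p)
E
python3 - <<'E'
from h import *
p,r,o=now();print(p.round(4),o['force'].round(1))
f=grab_frame('scene')
for g in [(.46,-.01),(.669,.02)]:
    c,e,n=bottle(f,g);print(c.round(4),w2s(c).round(4),e.round(4),n)
c,_,_=bottle(f,(.46,-.01));d=p[:2]-c;print('tcp-c along/lat',d@[.407,.914],d@[.914,-.407])
E
```

```text
[0.4674 0.0153 0.0154] [0.6 1.4 1.4]
[0.4571 0.0092] [-0.0966  0.0292] 0.0028 23
[0.6697 0.0197] [0.1149 0.0536] 0.0006 19
tcp-c along/lat 0.009795220743922294 0.006969140979965556
```

```bash
python3 - <<'E'
from h import *
f=grab_frame('scene');save(f,'scene3.png',(220,220,340,330),5)
h=cv2.cvtColor(f['color'],cv2.COLOR_RGB2HSV).astype(int);m=((h[...,0]<14)&(h[...,1]>110))
for v in range(292,322,3):
    us=np.nonzero(m[v,255:310])[0]+255
    print(v,us.min() if len(us) else None,us.max() if len(us) else None)
for c in [(.4575,-.009),(.457,.0)]:print([proj(f,(*(np.array(c)+.034*np.array([np.cos(t),np.sin(t)])),0)).round(1).tolist() for t in np.radians([-200,-170,-135,-100,-70])])
E
```

```text
292 None None
295 291 295
298 279 295
301 275 295
304 272 295
307 269 295
310 267 295
313 268 295
316 268 295
319 268 293
[[269.0, 328.2], [274.0, 333.3], [282.5, 335.4], [290.7, 332.7], [295.2, 327.2]]
[[266.0, 326.0], [271.0, 331.1], [279.5, 333.1], [287.7, 330.4], [292.2, 325.0]]
```

View pics/scene3.png

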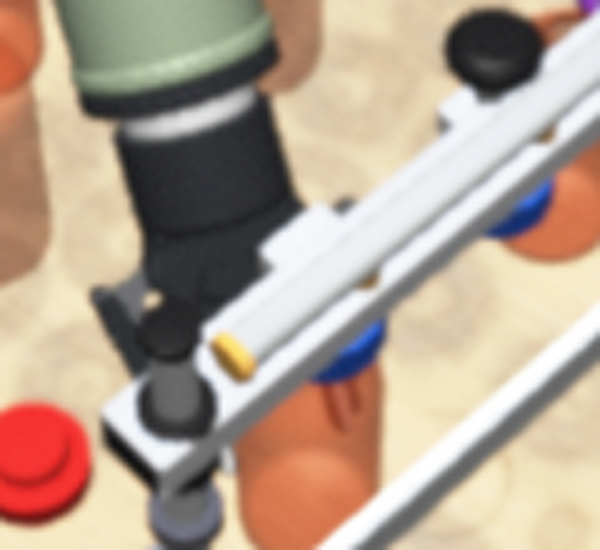

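```bash
cat >> h.py <<'E'
def bearing(f,rows,u0,u1):
    h=cv2.cvtColor(f['color'],cv2.COLOR_RGB2HSV).astype(int);m=((h[...,0]<14)&(h[...,1]>110))
    B=[]
    for v in rows:
        us=np.nonzero(m[v,u0:u1])[0]+u0
        a,b=[np.arctan2(*ray(f,(u,v))[1::-1]) for u in (us.min()-.5,us.max()+.5)]
        B.append(((a+b)/2,.034/np.sin(abs(a-b)/2)))
    B=np.array(B);return np.median(B[:,0]),np.median(B[:,1])
def cross_line(f,b,p,d):
    "intersect camera bearing b with line p+t d"
    cam=np.array(f['position'])[:2];A=np.c_[[np.cos(b),np.sin(b)],-np.array(d)];t=np.linalg.solve(A,np.array(p)[:2]-cam)
    return cam+t[0]*A[:,0],t[1]
E
python3 - <<'E'
from h import *
p,r,o=now()
f=grab_frame('scene')
b,D=bearing(f,range(309,317),255,310)
c,t=cross_line(f,b,p,[-.407,-.914]);print(c.round(4),w2s(c).round(4),t.round(4),D, np.linalg.norm(c-np.array(f['position'])[:2]))
E
```

```text
[ 0.4566 -0.0087] [-0.0958  0.0114] 0.0256 0.5713220884005108 0.5397942431213564
```

move_arm(plan=[[[-0.08,-0.01,0.07,0,0,0,0.22],[-0.08,0,0.07,0,0,0,0.22],[-0.08,-0.01,0.07,0,0,0,0.22],[-0.08,0,0.07,0,0,0,0.22],[-0.08,-0.01,0.06,0,0,0,0.22],[0,0,0,0,0,0,0.22],[0,0,0,0,0,0,0.22],[0,0,0,0,0,0,0.22],[0,0,0,0,0,0,0.22],[0,0,0,0,0,0,0.22]]])

```text
clock: 7.4
position: [0.4629, 0.0063, 0.0153]
tool_rot: [3.141, 0.697, 1.152]
force: [0.4, 1.0, -0.2]
grip_width: 0.052
finger_force: 0.0
```

```bash
python3 - <<'E'
from h import *
p,r,o=now();print(p.round(4),o['force'].round(1),o['finger_force'])
f=grab_frame('scene')
b,D=bearing(f,range(309,317),255,310)
c,t=cross_line(f,b,p,[-.407,-.914]);print(c.round(4),w2s(c).round(4),t.round(4))
print('by fork',w2s(p[:2]-.0256*np.array([.407,.914])))
E
```

```text
[0.4629 0.0063 0.0153] [ 0.4  1.  -0.2] 0.03315960251939032
[ 0.4536 -0.0145] [-0.0985  0.0054] 0.0228
by fork [-0.09944426  0.00275923]
```

move_arm(plan=[[[-0.03,0.01,0.03,0,0,0,0.22],[-0.03,0,0.03,0,0,0,0.22],[-0.03,0.01,0.02,0,0,0,0.22],[-0.03,0,0.03,0,0,0,0.22],[0,0,0,0,0,0,0.22],[0,0,0,0,0,0,0.22],[0,0,0,0,0,0,0.22],[0,0,0,0,0,0,0.22],[0,0,0,0,0,0,0.22],[0,0,0,0,0,0,0.22]]])

```text
clock: 8.45
position: [0.4619, 0.0032, 0.0152]
tool_rot: [3.141, 0.697, 1.152]
force: [0.8, 0.8, 0.8]
grip_width: 0.0521
finger_force: 0.6
```

```bash
python3 - <<'E'
from h import *
p,r,o=now();print(p.round(4),o['force'].round(1),o['finger_force'])
f=grab_frame('scene')
b,D=bearing(f,range(309,317),255,310)
c,t=cross_line(f,b,p,[-.407,-.914]);print(c.round(4),w2s(c).round(4),t.round(4))
c,t=cross_line(f,b,s2w((0,0)),[np.cos(SY),np.sin(SY)]);print('if on row line',w2s(c))
print('by fork',w2s(p[:2]-.0256*np.array([.407,.914])))
E
```

```text
[0.4619 0.0032 0.0152] [0.8 0.8 0.8] 0.6392196792148752
[ 0.4532 -0.0163] [-0.0987  0.0036] 0.0214
if on row line [-1.02199470e-01  7.28650847e-18]
by fork [-0.10018297 -0.00039802]
```

move_arm(plan=[[[-0.03,0.01,0.03,0,0,0,0.22],[0,0,0,0,0,0,0.22],[-0.04,0.02,0.03,0,0,0,0.22],[0,0,0,0,0,0,0.22],[0,0,0,0,0,0,0.22],[0,0,0,0,0,0,0.22],[0,0,0,0,0,0,0.22],[0,0,0,0,0,0,0.22],[0,0,0,0,0,0,0.22],[0,0,0,0,0,0,0.22]]])

```text
clock: 9.5
position: [0.4617, 0.0013, 0.0151]
tool_rot: [3.141, 0.697, 1.152]
force: [-0.1, 5.3, 1.5]
grip_width: 0.0519
finger_force: 2.2
```

```bash
python3 - <<'E'
from h import *
p,r,o=now();print(p.round(4),[observe()['force'].round(1).tolist() for _ in range(3)],o['finger_force'])
f=grab_frame('scene');save(f,'scene4.png',(220,220,340,330),5)
b,D=bearing(f,range(309,317),255,310)
c,t=cross_line(f,b,p,[-.407,-.914]);print(c.round(4),w2s(c).round(4),t.round(4))
c,t=cross_line(f,b,s2w((0,0)),[np.cos(SY),np.sin(SY)]);print('if on row line',w2s(c))
print('by fork',w2s(p[:2]-.0256*np.array([.407,.914])))
E
```

```text
[0.4617 0.0013 0.0151] [[-0.1, 5.3, 1.5], [-0.1, 5.3, 1.5], [-0.1, 5.3, 1.5]] 2.2479676593866316
[ 0.4522 -0.0202] [-0.0995 -0.0003] 0.0235
if on row line [-9.91867916e-02  5.04223893e-18]
by fork [-0.10024067 -0.00228516]
```

View pics/scene4.png

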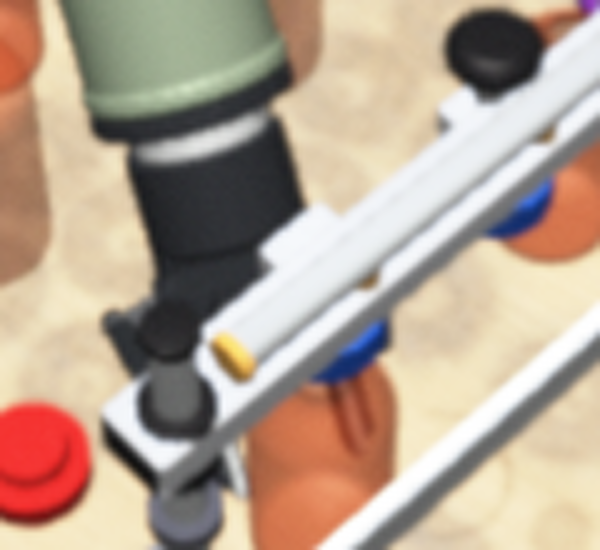

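The crop shows bottle_1 upright under its bell, with the dip tube visible at (350,415). The 5 N reading says it is against the rail, and it measures at stand (-0.0995, 0). Next is bottle_2.

```bash
python3 - <<'E'
from h import *
p,r,o=now()
u=np.array([.407,.914]);u2=np.array([.326,.9455])
a=np.r_[p[:2]+u*.035,.016]
t=np.r_[np.array([.669,.020])+u2*.056,.0145]
plan(p,r,a,r,3,.22)
plan(a,r,[*t[:2],.17],Rlean(19,40),18,.22,via=[np.array([a[0],a[1],.165])])
plan([*t[:2],.17],Rlean(19,40),t,Rlean(19,40),9,.22)
E
```

```text
[[0.44,0,-0.39,0,0,0,0.22],[0.44,0,-0.38,0,0,0,0.22],[0.43,0,-0.39,0,0,0,0.22]]
end [0.476  0.0333 0.0161] 0.0
[[-0.65,0,-0.78,-0.03,0,-0.04,0.22],[-0.65,0,-0.77,-0.03,0,-0.03,0.22],[-0.65,0,-0.78,-0.03,0,-0.04,0.22],[-0.65,0,-0.77,-0.03,0,-0.03,0.22],[-0.65,0,-0.78,-0.03,0,-0.04,0.22],[-0.65,0,-0.77,-0.03,0,-0.03,0.22],[-0.64,0,-0.78,-0.03,0,-0.04,0.22],[0.01,0.54,-0.51,-0.03,0,-0.03,0.22],[0.4,0.85,-0.37,-0.03,0,-0.04,0.22],[0.4,0.86,-0.36,-0.03,0,-0.03,0.22]]
[[0.39,0.86,-0.36,-0.03,-0.01,-0.04,0.22],[0.39,0.86,-0.36,-0.02,0,-0.04,0.22],[0.39,0.86,-0.35,-0.03,0,-0.03,0.22],[0.38,0.87,-0.36,-0.03,0,-0.04,0.22],[0.38,0.87,-0.35,-0.03,0,-0.03,0.22],[0.38,0.87,-0.35,-0.03,0,-0.04,0.22],[0.37,0.87,-0.34,-0.03,0,-0.03,0.22],[0.37,0.88,-0.34,-0.03,0,-0.04,0.22]]
end [0.6872 0.0728 0.17  ] 0.02
[[0.56,0,0.66,0,0,0,0.22],[0.55,0,0.66,0,0,0,0.22],[0.56,0,0.67,0,0,0,0.22],[0.55,0,0.66,0,0,0,0.22],[0.56,0,0.66,0,0,0,0.22],[0.55,0,0.66,0,0,0,0.22],[0.56,0,0.66,0,0,0,0.22],[0.55,0,0.66,0,0,0,0.22],[0.56,0,0.67,0,0,0,0.22]]
end [0.6873 0.0729 0.0144] 0.0
```

move_arm(plan=[[[0.44,0,-0.39,0,0,0,0.22],[0.44,0,-0.38,0,0,0,0.22],[0.43,0,-0.39,0,0,0,0.22],[-0.65,0,-0.78,-0.03,0,-0.04,0.22],[-0.65,0,-0.77,-0.03,0,-0.03,0.22],[-0.65,0,-0.78,-0.03,0,-0.04,0.22],[-0.65,0,-0.77,-0.03,0,-0.03,0.22],[-0.65,0,-0.78,-0.03,0,-0.04,0.22],[-0.65,0,-0.77,-0.03,0,-0.03,0.22],[-0.64,0,-0.78,-0.03,0,-0.04,0.22]]])

```text
clock: 10.55
position: [0.4762, 0.0341, 0.1586]
tool_rot: [3.141, 0.697, 1.186]
force: [-0.7, 0.2, -0.2]
grip_width: 0.0524
finger_force: 0.0
```

move_arm(plan=[[[0.01,0.54,-0.5,-0.03,0,-0.03,0.22],[0.4,0.85,-0.37,-0.03,0,-0.04,0.22],[0.4,0.86,-0.36,-0.03,0,-0.03,0.22],[0.39,0.86,-0.36,-0.03,0,-0.04,0.22],[0.39,0.86,-0.36,-0.02,0,-0.04,0.22],[0.39,0.86,-0.35,-0.03,0,-0.03,0.22],[0.38,0.87,-0.36,-0.03,0,-0.04,0.22],[0.38,0.87,-0.35,-0.03,0,-0.03,0.22],[0.38,0.87,-0.35,-0.03,0,-0.04,0.22],[0.37,0.87,-0.34,-0.03,0,-0.03,0.22]]])

```text
clock: 11.55
position: [0.668, 0.07, 0.1696]
tool_rot: [-3.141, 0.697, 1.235]
force: [0.2, 0.6, 0.5]
grip_width: 0.0522
finger_force: 0.0
```

```bash
python3 - <<'E'
from h import *
p,r,o=now();print(p.round(4),o['force'].round(1),o['qpos'].round(2))
f=grab_frame('scene')
b,D=bearing(f,range(309,317),255,310)
c,t=cross_line(f,b,s2w((0,0)),[np.cos(SY),np.sin(SY)]);print('b1 if on row line',w2s(c))
c,e,n=bottle(f,(.669,.02));print('b2',c.round(4),w2s(c).round(4),e.round(4),n)
t=np.r_[c+np.array([.326,.9455])*.056,.0145]
plan(p,r,t,Rlean(19,40),10,.22)
E
```

```text
[0.668  0.07   0.1696] [0.2 0.6 0.5] [-0.67  0.99  0.5   1.21  0.14  1.44 -0.66]
b1 if on row line [-9.91867916e-02  5.04223893e-18]
b2 [0.6695 0.02  ] [0.1148 0.0538] 0.0006 19
[[0.53,0.09,0.56,0,0,0,0.22],[0.54,0.09,0.57,-0.01,0,-0.01,0.22],[0.53,0.09,0.56,0,0,0,0.22],[0.53,0.08,0.57,0,0,0,0.22],[0.54,0.09,0.56,0,0,-0.01,0.22],[0.53,0.09,0.57,-0.01,0,0,0.22],[0.53,0.09,0.56,0,-0.01,0,0.22],[0.54,0.09,0.57,0,0,-0.01,0.22],[0.53,0.09,0.56,-0.01,0,0,0.22],[0.54,0.09,0.57,0,0,0,0.22]]
end [0.6879 0.0729 0.0144] 0.02
```

move_arm(plan=[[[0.53,0.3,0.56,0,0,0,0.22],[0.54,0.3,0.57,-0.01,0,-0.01,0.22],[0.53,0.27,0.56,0,0,0,0.22],[0.53,0,0.57,0,0,0,0.22],[0.54,0,0.56,0,0,-0.01,0.22],[0.53,0,0.57,-0.01,0,0,0.22],[0.53,0,0.56,0,0,0,0.22],[0.54,0,0.57,0,0,-0.01,0.22],[0.53,0,0.56,-0.01,0,0,0.22],[0.54,0,0.57,0,0,0,0.22]]])

```text
clock: 12.6
position: [0.6867, 0.072, 0.0132]
tool_rot: [3.141, 0.697, 1.238]
force: [0.3, -1.3, 0.4]
grip_width: 0.0516
finger_force: 0.0
```

```bash
python3 - <<'E'
from h import *
p,r,o=now();print(p.round(4),o['force'].round(1))
f=grab_frame('scene')
c,e,n=bottle(f,(.669,.02));print('b2',c.round(4),w2s(c).round(4),e.round(4),n)
u2=np.array([.326,.9455])
plan(p,r,[*(s2w((.1,.010))+u2*.025),.0145],r,10,.22,via=[np.r_[c+u2*.027,.0145]])
E
```

```text
[0.6867 0.072  0.0132] [ 0.3 -1.3  0.4]
b2 [0.6697 0.0198] [0.115  0.0537] 0.0006 20
[[-0.3,0.01,0.23,0,0,0,0.22],[-0.31,0.02,0.23,0,0,0,0.22],[-0.3,0.01,0.23,0,0,0,0.22],[-0.3,0,0.24,0,0,0,0.22],[-0.29,-0.02,0.24,0,0,0,0.22],[-0.29,-0.03,0.24,0,0,0,0.22],[-0.29,-0.02,0.25,0,0,0,0.22],[-0.29,-0.02,0.24,0,0,0,0.22],[-0.29,-0.02,0.25,0,0,0,0.22],[-0.29,-0.03,0.24,0,0,0,0.22]]
end [0.6601 0.0009 0.0145] 0.0
```

move_arm(plan=[[[-0.3,0.01,0.23,0,0,0,0.22],[-0.3,0.02,0.23,0,0,0,0.22],[-0.3,0.01,0.23,0,0,0,0.22],[-0.3,0,0.24,0,0,0,0.22],[-0.29,-0.02,0.24,0,0,0,0.22],[-0.29,-0.03,0.24,0,0,0,0.22],[-0.29,-0.02,0.25,0,0,0,0.22],[-0.29,-0.02,0.24,0,0,0,0.22],[-0.29,-0.02,0.25,0,0,0,0.22],[-0.29,-0.03,0.24,0,0,0,0.22]]])

```text
clock: 13.65
position: [0.66, 0.0005, 0.0156]
tool_rot: [3.141, 0.697, 1.238]
force: [1.4, 3.5, 2.2]
grip_width: 0.052
finger_force: 2.2
```

```bash
cat >> h.py <<'E'
def pixrows(f,vs,u0,u1):
    h=cv2.cvtColor(f['color'],cv2.COLOR_RGB2HSV).astype(int);m=((h[...,0]<14)&(h[...,1]>110))
    for v in vs:
        us=np.nonzero(m[v,u0:u1])[0]+u0
        if len(us): print(v,us.min(),us.max(),len(us),end='; ')
    print()
E
python3 - <<'E'
from h import *
p,r,o=now();print(p.round(4),o['force'].round(1))
f=grab_frame('scene')
u2=np.array([.326,.9455])
c=p[:2]-u2*.025;print('fork c',c,w2s(c))
pixrows(f,range(248,280,2),315,365)
print([proj(f,(*c,z)).round(0).tolist() for z in (0,.118)])
r_=bottle(f,c)
if r_:print('b2',r_[0].round(4),w2s(r_[0]).round(4),r_[1:])
E
```

```text
[6.60e-01 5.00e-04 1.56e-02] [1.4 3.5 2.2]
fork c [ 0.65182551 -0.02313675] [0.09990624 0.00969311]
248 340 355 16; 250 337 354 18; 252 335 354 20; 254 333 353 21; 256 332 353 22; 258 331 353 23; 260 331 353 23; 262 330 353 24; 264 329 352 24; 266 327 352 26; 268 326 351 26; 270 326 349 24; 272 326 347 22; 274 326 345 20; 276 327 343 17; 278 328 341 14; 
[[338.0, 274.0], [342.0, 247.0]]
b2 [ 0.6536 -0.0038] [0.1004 0.0291] (np.float64(0.002872250755761892), 19)
```

```bash
python3 - <<'E'
from h import *
p,r,o=now();print(o['force'].round(1))
f=grab_frame('scene')
b,D=bearing(f,range(266,269),315,365)
c,t=cross_line(f,b,p,[-.326,-.9455]);print(c.round(4),w2s(c).round(4),t.round(4))
plan(p,r,[*(p[:2]+s2w((0,-.007))-s2w((0,0))),.0145],r,5,.22)
E
```

```text
[ 0.7 -1.1  0.1]
[ 0.652  -0.0225] [0.1    0.0103] 0.0227
[[-0.04,0.02,0.05,0,0,0,0.22],[-0.05,0.02,0.06,0,0,0,0.22],[-0.04,0.02,0.05,0,0,0,0.22],[-0.04,0.01,0.05,0,0,0,0.22],[-0.05,0.02,0.05,0,0,0,0.22]]
end [ 0.6589 -0.0079  0.0146] 0.0
```

move_arm(plan=[[[-0.05,0.02,0.05,0,0,0,0.22],[-0.05,0.02,0.05,0,0,0,0.22],[-0.05,0.02,0.05,0,0,0,0.22],[-0.05,0.02,0.05,0,0,0,0.22],[-0.04,0.02,0.04,0,0,0,0.22],[-0.04,0.02,0.04,0,0,0,0.22],[0,0,0,0,0,0,0.22],[0,0,0,0,0,0,0.22],[0,0,0,0,0,0,0.22],[0,0,0,0,0,0,0.22]]])

```text
clock: 14.75
position: [0.6598, -0.0073, 0.0148]
tool_rot: [3.141, 0.697, 1.238]
force: [0.8, 1.8, 0.7]
grip_width: 0.0518
finger_force: 1.2
```

```bash
python3 - <<'E'
from h import *
p,r,o=now();print(p.round(4),o['force'].round(1),o['finger_force'],'fork',w2s(p[:2]-np.array([.326,.9455])*.0235))
f=grab_frame('scene');pixrows(f,range(250,280,3),315,365)
b,D=bearing(f,range(265,270),315,365)
c,t=cross_line(f,b,p,[-.326,-.9455]);print(c.round(4),w2s(c).round(4),t.round(4))
c,t=cross_line(f,b,s2w((0,0)),[np.cos(SY),np.sin(SY)]);print('if on row line',w2s(c))
E
```

```text
[ 0.6598 -0.0073  0.0148] [0.8 1.8 0.7] 1.205882268473033 fork [0.10060038 0.00334797]
250 337 357 21; 253 334 356 23; 256 332 356 25; 259 331 356 26; 262 330 356 27; 265 329 354 26; 268 329 352 24; 271 328 348 21; 274 328 345 18; 277 329 342 14; 
[ 0.6527 -0.0277] [0.1011 0.0052] 0.0216
if on row line [9.33557954e-02 7.39601039e-17]
```

move_arm(plan=[[[-0.03,0.01,0.03,0,0,0,0.22],[0,0,0,0,0,0,0.22],[-0.04,0.02,0.03,0,0,0,0.22],[0,0,0,0,0,0,0.22],[-0.03,0.01,0.03,0,0,0,0.22],[0,0,0,0,0,0,0.22],[0,0,0,0,0,0,0.22],[0,0,0,0,0,0,0.22],[0,0,0,0,0,0,0.22],[0,0,0,0,0,0,0.22]]])

```text
clock: 15.8
position: [0.6596, -0.0101, 0.0147]
tool_rot: [3.141, 0.697, 1.238]
force: [0.5, 2.6, 2.7]
grip_width: 0.0518
finger_force: 1.6
```

```bash
cat > m2.py <<'E'
from h import *
p,r,o=now();print(p.round(4),o['force'].round(1),o['finger_force'],'fork',w2s(p[:2]-np.array([.326,.9455])*.0235))
f=grab_frame('scene');pixrows(f,range(256,266,3),315,365)
b,D=bearing(f,range(258,263),315,365)
c,t=cross_line(f,b,p,[-.326,-.9455]);print(c.round(4),w2s(c).round(4),t.round(4))
c,t=cross_line(f,b,s2w((0,0)),[np.cos(SY),np.sin(SY)]);print('if on row line',w2s(c))
E
python3 m2.py
```

```text
[ 0.6596 -0.0101  0.0147] [0.5 2.6 2.7] 1.5584281421251944 fork [0.10064781 0.00053248]
256 332 357 26; 259 331 356 26; 262 330 357 28; 265 330 355 26; 
[ 0.6521 -0.032 ] [0.1007 0.0009] 0.0231
if on row line [ 9.94032665e-02 -5.64210691e-18]
```

move_arm(plan=[[[-0.03,0.01,0.03,0,0,0,0.22],[0,0,0,0,0,0,0.22],[-0.02,0.01,0.02,0,0,0,0.22],[0,0,0,0,0,0,0.22],[0,0,0,0,0,0,0.22],[0,0,0,0,0,0,0.22],[0,0,0,0,0,0,0.22],[0,0,0,0,0,0,0.22],[0,0,0,0,0,0,0.22],[0,0,0,0,0,0,0.22]]])

```text
clock: 16.85
position: [0.6595, -0.0115, 0.0146]
tool_rot: [3.141, 0.697, 1.238]
force: [0.9, 1.9, 2.1]
grip_width: 0.0521
finger_force: 1.9
```

```bash
python3 m2.py
```

```text
[ 0.6595 -0.0115  0.0146] [0.9 1.9 2.1] 1.9434327963972464 fork [ 0.10065288 -0.00087203]
256 332 357 26; 259 331 357 27; 262 331 357 27; 265 330 355 26; 
[ 0.652  -0.0334] [ 0.1007 -0.0005] 0.0232
if on row line [1.01558093e-01 3.09906092e-17]
```

One more millimetre, until the contact shows.

move_arm(plan=[[[-0.03,0.01,0.03,0,0,0,0.22],[0,0,0,0,0,0,0.22],[-0.03,0.01,0.02,0,0,0,0.22],[0,0,0,0,0,0,0.22],[0,0,0,0,0,0,0.22],[0,0,0,0,0,0,0.22],[0,0,0,0,0,0,0.22],[0,0,0,0,0,0,0.22],[0,0,0,0,0,0,0.22],[0,0,0,0,0,0,0.22]]])

```text
clock: 17.9
position: [0.6594, -0.0124, 0.0144]
tool_rot: [3.141, 0.696, 1.238]
force: [-0.8, 6.6, 3.1]
grip_width: 0.0523
finger_force: 3.9
```

```bash
python3 m2.py; python3 - <<'E'
from h import *
p,r,o=now()
u2=np.array([.326,.9455]);R2=Rlean(-3,40)
a=np.r_[p[:2]+u2*.036,.016]
print('A');plan(p,r,a,r,3,-.1)
b=np.array([.53,.385,.20])
print('B');plan(a,r,b,R2,27,-.1,via=[np.array([a[0],a[1],.20]),np.array([.62,.2,.26])])
E
```

```text
[ 0.6594 -0.0124  0.0144] [-0.8  6.6  3.1] 3.886882715669344 fork [ 0.10061818 -0.00178869]
256 332 357 26; 259 331 357 27; 262 331 357 27; 265 331 355 25; 
[ 0.6523 -0.0332] [ 0.101  -0.0004] 0.022
if on row line [1.01558093e-01 3.09906092e-17]
A
[[0.44,0,-0.41,0,0,0,-0.1],[0.45,0,-0.4,0,0,0,-0.1],[0.44,0,-0.41,0,0,0,-0.1]]
end [0.6712 0.0217 0.016 ] 0.0
B
[[-0.7,0,-0.84,-0.09,0,-0.1,-0.1],[-0.71,0,-0.85,-0.08,0,-0.11,-0.1],[-0.7,0,-0.84,-0.09,0,-0.1,-0.1],[-0.71,0,-0.84,-0.09,0,-0.11,-0.1],[-0.7,0,-0.84,-0.09,0,-0.1,-0.1],[-0.71,0,-0.85,-0.08,0,-0.11,-0.1],[-0.7,0,-0.84,-0.09,0,-0.1,-0.1],[-0.71,0,-0.84,-0.09,0,-0.1,-0.1],[0.04,-0.31,-0.85,-0.09,-0.01,-0.11,-0.1],[0.5,-0.49,-0.85,-0.08,0,-0.1,-0.1]]
[[0.49,-0.47,-0.86,-0.09,0,-0.11,-0.1],[0.51,-0.46,-0.86,-0.09,0,-0.1,-0.1],[0.5,-0.44,-0.87,-0.08,0,-0.11,-0.1],[0.52,-0.44,-0.87,-0.09,0,-0.1,-0.1],[0.51,-0.42,-0.88,-0.09,0,-0.1,-0.1],[0.52,-0.4,-0.87,-0.09,0,-0.11,-0.1],[0.53,-0.39,-0.89,-0.08,0,-0.1,-0.1],[0.8,-0.51,-0.47,-0.09,0,-0.11,-0.1],[0.9,-0.53,-0.35,-0.09,0,-0.1,-0.1],[0.9,-0.52,-0.36,-0.09,0,-0.11,-0.1]]
[[0.91,-0.5,-0.36,-0.08,0,-0.1,-0.1],[0.91,-0.5,-0.36,-0.09,0,-0.1,-0.1],[0.92,-0.48,-0.37,-0.09,0,-0.11,-0.1],[0.92,-0.46,-0.37,-0.08,0,-0.1,-0.1],[0.93,-0.45,-0.38,-0.09,0,-0.11,-0.1],[0.93,-0.44,-0.38,-0.09,0,-0.1,-0.1],[0.94,-0.43,-0.38,-0.09,-0.01,-0.11,-0.1]]
end [0.53   0.385  0.1999] 0.04
```

move_arm(plan=[[[0.44,0,-0.4,0,0,0,0.22],[0.45,0,-0.4,0,0,0,0.22],[0.44,0,-0.4,0,0,0,0.22],[-0.7,0,-0.84,-0.07,0,-0.09,0.1],[-0.7,0,-0.84,-0.07,0,-0.09,0.1],[-0.7,0,-0.84,-0.07,0,-0.09,0.1],[-0.7,0,-0.84,-0.07,0,-0.09,0.1],[-0.7,0,-0.84,-0.07,0,-0.09,0.1],[-0.7,0,-0.84,-0.07,0,-0.09,0.1],[-0.7,0,-0.84,-0.07,0,-0.09,0.1]]])

```text
clock: 18.95
position: [0.6714, 0.0213, 0.1705]
tool_rot: [-3.138, 0.697, 1.325]
force: [1.0, -1.2, 0.7]
grip_width: 0.0466
finger_force: 0.0
```

```bash
python3 - <<'E'
from h import *
p,r,o=now();print(p.round(4),o['force'].round(1))
f=grab_frame('scene')
print('b1');pixrows(f,[309,313,317],255,310);pixrows(f,[256,259,262,265],315,365)
plan(p,r,[.533,.374,.19],Rlean(0,40),22,.1,via=[np.array([.63,.15,.26]),np.array([.57,.28,.26])])
E
```

```text
[0.6714 0.0213 0.1705] [ 1.  -1.2  0.7]
b1
309 270 298 29; 313 270 298 29; 317 270 295 26; 
256 332 357 26; 259 331 357 27; 262 331 357 27; 265 331 355 25; 
[[0.18,-0.43,-0.85,-0.07,0,-0.08,0.1],[0.19,-0.43,-0.86,-0.07,0,-0.08,0.1],[0.19,-0.41,-0.86,-0.07,0,-0.09,0.1],[0.19,-0.41,-0.86,-0.07,0,-0.08,0.1],[0.2,-0.4,-0.86,-0.07,0,-0.08,0.1],[0.2,-0.39,-0.87,-0.07,0,-0.08,0.1],[0.21,-0.39,-0.87,-0.07,0,-0.08,0.1],[0.2,-0.37,-0.88,-0.07,0,-0.08,0.1],[0.49,-0.49,-0.63,-0.07,0,-0.09,0.1],[0.62,-0.53,-0.52,-0.07,0,-0.08,0.1]]
[[0.63,-0.52,-0.53,-0.07,-0.01,-0.08,0.1],[0.64,-0.52,-0.53,-0.07,0,-0.08,0.1],[0.63,-0.5,-0.54,-0.07,0,-0.08,0.1],[0.65,-0.5,-0.53,-0.07,0,-0.08,0.1],[0.64,-0.48,-0.55,-0.07,0,-0.09,0.1],[0.73,-0.44,-0.38,-0.07,0,-0.08,0.1],[0.91,-0.34,-0.04,-0.07,0,-0.08,0.1],[0.92,-0.34,-0.04,-0.07,0,-0.08,0.1],[0.91,-0.32,-0.05,-0.07,0,-0.08,0.1],[0.92,-0.32,-0.04,-0.07,0,-0.09,0.1]]
[[0.92,-0.31,-0.05,-0.07,0,-0.08,0.1],[0.93,-0.3,-0.06,-0.07,0,-0.08,0.1]]
end [0.533  0.3741 0.19  ] 0.01
```

move_arm(plan=[[[0.18,-0.43,-0.85,-0.07,0,-0.08,0.1],[0.19,-0.43,-0.86,-0.07,0,-0.08,0.1],[0.19,-0.4,-0.86,-0.07,0,-0.09,0.1],[0.19,-0.4,-0.86,-0.07,0,-0.08,0.1],[0.2,-0.4,-0.86,-0.07,0,-0.08,0.1],[0.2,-0.39,-0.87,-0.07,0,-0.08,0.1],[0.2,-0.39,-0.87,-0.07,0,-0.08,0.1],[0.2,-0.37,-0.88,-0.07,0,-0.08,0.1],[0.5,-0.49,-0.63,-0.07,0,-0.09,0.1],[0.62,-0.53,-0.52,-0.07,0,-0.08,0.1]]])

```text
clock: 20.0
position: [0.6164, 0.1805, 0.2589]
tool_rot: [-3.14, 0.697, 1.436]
force: [0.2, -0.6, -0.4]
grip_width: 0.0468
finger_force: 0.0
```

move_arm(plan=[[[0.63,-0.52,-0.53,-0.07,0,-0.08,0.1],[0.64,-0.52,-0.53,-0.07,0,-0.08,0.1],[0.63,-0.5,-0.54,-0.07,0,-0.08,0.1],[0.65,-0.5,-0.53,-0.07,0,-0.08,0.1],[0.64,-0.48,-0.55,-0.07,0,-0.09,0.1],[0.73,-0.44,-0.38,-0.07,0,-0.08,0.1],[0.9,-0.34,-0.04,-0.07,0,-0.08,0.1],[0.92,-0.34,-0.04,-0.07,0,-0.08,0.1],[0.9,-0.32,-0.05,-0.07,0,-0.08,0.1],[0.92,-0.32,-0.04,-0.07,0,-0.09,0.1]]])

```text
clock: 21.0
position: [0.5448, 0.3446, 0.2097]
tool_rot: [-3.14, 0.698, 1.549]
force: [0.2, 0.3, 0.3]
grip_width: 0.0471
finger_force: 0.0
```

```bash
python3 - <<'E'
from h import *
p,r,o=now();print(p.round(4),o['force'].round(1),o['qpos'].round(2))
plan(p,r,[.533,.372,.0145],Rlean(0,40),20,.1,via=[np.array([.533,.374,.18])])
f=grab_frame('scene');save(f,'scene5.png',(160,150,320,290),4)
g=grab_frame('top');save(g,'top5.png',None,1)
E
```

```text
[0.5448 0.3446 0.2097] [0.2 0.3 0.3] [-1.08  0.92  0.43  1.2   0.15  1.57 -0.78]
[[0.5,-0.15,0.05,-0.01,0,-0.01,0.1],[0.5,-0.15,0.05,0,0,-0.01,0.1],[0.49,-0.15,0.05,-0.01,0,0,0.1],[0.5,-0.15,0.04,-0.01,0,-0.01,0.1],[0.36,-0.02,0.35,-0.01,0,-0.01,0.1],[0.33,0,0.41,0,0,-0.01,0.1],[0.33,0,0.4,-0.01,0,-0.01,0.1],[0.33,0,0.41,-0.01,0,0,0.1],[0.33,0,0.4,-0.01,0,-0.01,0.1],[0.33,0,0.41,0,0,-0.01,0.1]]
[[0.33,0,0.4,-0.01,0,-0.01,0.1],[0.33,0,0.4,-0.01,0,-0.01,0.1],[0.33,0,0.41,0,0,0,0.1],[0.33,0,0.4,-0.01,0,-0.01,0.1],[0.33,0,0.41,-0.01,0,-0.01,0.1],[0.33,0,0.4,-0.01,0,-0.01,0.1],[0.34,0,0.41,0,-0.01,-0.01,0.1],[0.33,0,0.4,-0.01,0,0,0.1],[0.33,0,0.4,-0.01,0,-0.01,0.1],[0.33,0,0.41,0,0,-0.01,0.1]]
end [0.5329 0.372  0.0144] 0.04
```

View pics/top5.png

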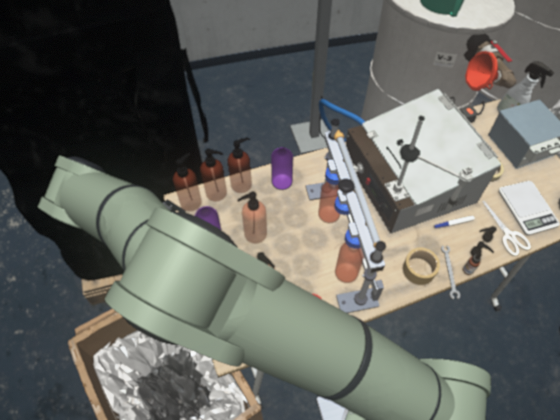

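The top view shows two orange bottles upright under the first and third bells, at (348,262) and (330,203). Pump_bottle_2 is untouched at (254,220), and the arm hides bottle_3. I'm descending behind bottle_3.

move_arm(plan=[[[0.5,-0.15,0.05,-0.01,0,-0.01,0.1],[0.5,-0.15,0.05,0,0,-0.01,0.1],[0.5,-0.15,0.05,-0.01,0,0,0.1],[0.5,-0.15,0.05,-0.01,0,-0.01,0.1],[0.36,-0.02,0.35,-0.01,0,-0.01,0.1],[0.33,0,0.4,0,0,-0.01,0.1],[0.33,0,0.4,-0.01,0,-0.01,0.1],[0.33,0,0.4,-0.01,0,0,0.1],[0.33,0,0.4,-0.01,0,-0.01,0.1],[0.33,0,0.4,0,0,-0.01,0.1]]])

```text
clock: 22.1
position: [0.5336, 0.3726, 0.1196]
tool_rot: [-3.141, 0.697, 1.559]
force: [0.0, 0.1, 0.2]
grip_width: 0.0469
finger_force: 0.0
```

move_arm(plan=[[[0.33,0,0.4,-0.01,0,-0.01,0.1],[0.33,0,0.4,-0.01,0,-0.01,0.1],[0.33,0,0.4,0,0,0,0.1],[0.33,0,0.4,-0.01,0,-0.01,0.1],[0.33,0,0.4,-0.01,0,-0.01,0.1],[0.33,0,0.4,-0.01,0,-0.01,0.1],[0.33,0,0.4,0,0,-0.01,0.1],[0.33,0,0.4,-0.01,0,0,0.1],[0.33,0,0.4,-0.01,0,-0.01,0.1],[0.3,0,0.38,0,0,-0.01,0.1]]])

```text
clock: 23.1
position: [0.5335, 0.3718, 0.0165]
tool_rot: [-3.141, 0.697, 1.57]
force: [-0.3, -0.1, 0.7]
grip_width: 0.047
finger_force: 0.0
```

```bash
python3 - <<'E'
from h import *
p,r,o=now();print(p.round(4),r.round(2),o['force'].round(1))
f=grab_frame('scene');save(f,'scene6.png',(170,150,310,290),4)
plan(p,r,[.553,.21+.0265,.0145],r,10,.1,via=[np.array([.538,.34,.0145])])
E
```

```text
[0.5335 0.3718 0.0165] [[ 0.    1.   -0.  ]
 [ 0.77 -0.   -0.64]
 [-0.64 -0.   -0.77]] [-0.3 -0.1  0.7]
[[-0.49,0.1,0.47,0,0,0,0.1],[-0.49,0.09,0.46,0,0,0,0.1],[-0.51,0.1,0.45,0,0,0,0.1],[-0.52,0.1,0.43,0,0,0,0.1],[-0.52,0.1,0.44,0,0,0,0.1],[-0.52,0.1,0.43,0,0,0,0.1],[-0.52,0.09,0.43,0,0,0,0.1],[-0.51,0.1,0.44,0,0,0,0.1],[-0.52,0.1,0.43,0,0,0,0.1],[-0.52,0.1,0.44,0,0,0,0.1]]
end [0.553  0.2365 0.0144] 0.0
```

View pics/scene6.png

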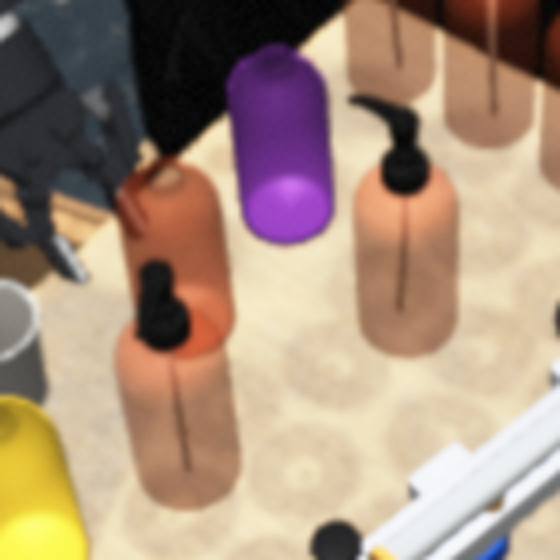

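Bottle_3 (mouth at (165,178) in the crop) stands in front of the fork tips (left finger at (75,275)), behind pump_bottle_1. I'm pushing slowly.

move_arm(plan=[[[-0.3,0.08,0.28,0,0,0,0.1],[-0.3,0.08,0.28,0,0,0,0.1],[-0.25,0.06,0.22,0,0,0,0.1],[-0.2,0.04,0.17,0,0,0,0.1],[-0.2,0.04,0.17,0,0,0,0.1],[-0.2,0.04,0.17,0,0,0,0.1],[-0.25,0.05,0.21,0,0,0,0.1],[-0.25,0.05,0.21,0,0,0,0.1],[-0.25,0.05,0.21,0,0,0,0.1],[-0.25,0.05,0.21,0,0,0,0.1]]])

```text
clock: 24.15
position: [0.5444, 0.3063, 0.0162]
tool_rot: [3.141, 0.697, 1.57]
force: [-0.6, 0.6, 1.2]
grip_width: 0.0468
finger_force: 0.8
```

```bash
python3 - <<'E'
from h import *
p,r,o=now();print(p.round(4),r.round(2),o['force'].round(1))
f=grab_frame('scene');save(f,'scene7.png',(170,150,310,290),4)
c=p[:2]-[0,.0265];print('fork c',c,[proj(f,(*c,z)).round(1).tolist() for z in (0,.118,.156)])
pixrows(f,range(195,245,4),190,245)
r_=bottle(f,c)
if r_:print(r_)
plan(p,r,[.553,.21+.0265,.0145],r,10,.1)
E
```

```text
[0.5444 0.3063 0.0162] [[ 0.    1.   -0.  ]
 [ 0.77 -0.   -0.64]
 [-0.64  0.   -0.77]] [-0.6  0.6  1.2]
fork c [0.54442446 0.27981989] [[224.6, 234.8], [220.5, 206.3], [219.0, 196.3]]
195 215 226 12; 199 210 229 20; 203 209 229 21; 207 208 231 24; 211 209 234 26; 215 210 234 25; 219 213 234 22; 223 213 235 23; 227 216 235 20; 231 202 236 23; 235 200 236 30; 239 199 233 35; 243 200 227 28; 
(array([0.46643275, 0.22540017]), np.float64(0.0021094348248051923), 23)
[[-0.26,0.04,0.23,0,0,0,0.1],[-0.26,0.05,0.23,0,0,0,0.1],[-0.27,0.04,0.23,0,0,0,0.1],[-0.26,0.04,0.23,0,0,0,0.1],[-0.26,0.05,0.23,0,0,0,0.1],[-0.26,0.04,0.23,0,0,0,0.1],[-0.26,0.04,0.24,0,0,0,0.1],[-0.27,0.05,0.23,0,0,0,0.1],[-0.26,0.04,0.23,0,0,0,0.1],[-0.26,0.04,0.23,0,0,0,0.1]]
end [0.553  0.2365 0.0144] 0.0
```

move_arm(plan=[[[-0.26,0.04,0.23,0,0,0,0.1],[-0.26,0.05,0.23,0,0,0,0.1],[-0.27,0.04,0.23,0,0,0,0.1],[-0.26,0.04,0.23,0,0,0,0.1],[-0.26,0.05,0.23,0,0,0,0.1],[-0.26,0.04,0.23,0,0,0,0.1],[-0.26,0.04,0.24,0,0,0,0.1],[-0.27,0.05,0.23,0,0,0,0.1],[-0.26,0.04,0.23,0,0,0,0.1],[-0.26,0.04,0.23,0,0,0,0.1]]])

```text
clock: 25.2
position: [0.5529, 0.2365, 0.0144]
tool_rot: [3.142, 0.697, 1.57]
force: [-0.3, 4.3, 3.9]
grip_width: 0.047
finger_force: 2.7
```

```bash
python3 - <<'E'
from h import *
p,r,o=now();print(p.round(4),o['force'].round(1))
f=grab_frame('scene');save(f,'scene8.png',(170,150,330,290),4)
c=p[:2]-[0,.0265];r_=bottle(f,c);print(c,r_)
h=cv2.cvtColor(f['color'],cv2.COLOR_RGB2HSV).astype(int)
plan(p,r,[.553,.09,.0145],r,20,.1)
E
```

```text
[0.5529 0.2365 0.0144] [-0.3  4.3  3.9]
[0.55293937 0.20999229] (array([0.55808607, 0.21499922]), np.float64(0.0006021720385707058), 24)
[[-0.28,0,0.23,0,0,0,0.1],[-0.28,0,0.24,0,0,0,0.1],[-0.28,0,0.23,0,0,0,0.1],[-0.28,0,0.24,0,0,0,0.1],[-0.28,0,0.23,0,0,0,0.1],[-0.29,0,0.24,0,0,0,0.1],[-0.28,0,0.23,0,0,0,0.1],[-0.28,0,0.24,0,0,0,0.1],[-0.28,0,0.23,0,0,0,0.1],[-0.28,0,0.24,0,0,0,0.1]]
[[-0.28,0.01,0.23,0,0,0,0.1],[-0.28,0,0.24,0,0,0,0.1],[-0.28,0,0.23,0,0,0,0.1],[-0.28,0,0.24,0,0,0,0.1],[-0.28,0,0.23,0,0,0,0.1],[-0.29,0,0.24,0,0,0,0.1],[-0.28,0,0.23,0,0,0,0.1],[-0.28,0,0.24,0,0,0,0.1],[-0.28,0,0.23,0,0,0,0.1],[-0.28,0,0.24,0,0,0,0.1]]
end [0.553  0.09   0.0145] 0.0
```

View pics/scene8.png

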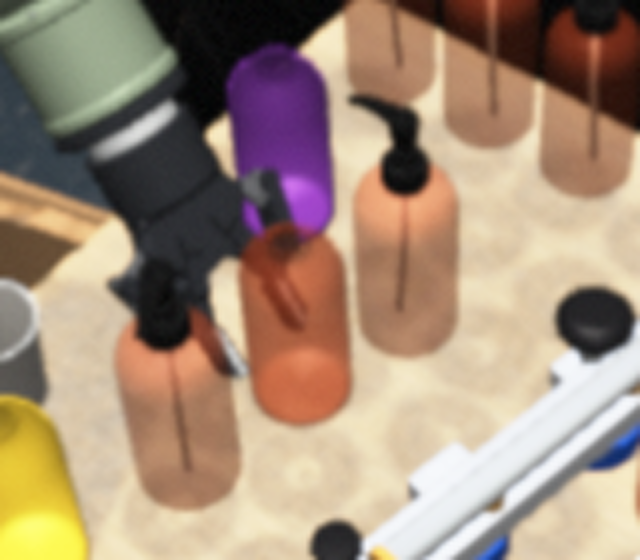

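Bottle_3 is upright in the gap (base at (300,400)) with the fork behind it. I'll check the knuckle width against the pumps before passing.

```bash
python3 - <<'E'
from h import *
import cv2
f=grab_frame('scene');p,r,o=now();print(o['force'].round(1))
for uv in [(240,195),(243,205),(198,221.5),(199,224)]:
    for uvz in (.08,.10,.12):
        q=onz(f,uv,uvz)
        # point on ray lying in plane of tool axis
        n=r[:,0];d=ray(f,uv);c=np.array(f['position']);t=((p-c)@n)/(d@n);w=c+t*d
    print(uv,'in tool plane:',(r.T@(w-p)).round(3),w.round(3))
E
```

```text
[ 0.6 -0.5 -0.6]
(240, 195) in tool plane: [-0.     0.071 -0.091] [0.624 0.294 0.084]
(243, 205) in tool plane: [-0.     0.063 -0.064] [0.616 0.277 0.064]
(198, 221.5) in tool plane: [-0.    -0.069 -0.103] [0.484 0.302 0.093]
(199, 224) in tool plane: [ 0.    -0.07  -0.096] [0.483 0.298 0.088]
```

move_arm(plan=[[[-0.15,-0.05,0.12,0,0,0,0.1],[-0.15,-0.06,0.12,0,0,0,0.1],[-0.14,-0.06,0.12,0,0,0,0.1],[-0.14,-0.06,0.12,0,0,0,0.1],[0,0,0,0,0,0,0.1],[0.32,0,-0.27,0,0,0,0.1],[0.32,0,-0.27,0,0,0,0.1],[0.32,0,-0.27,0,0,0,0.1],[0,0,0,0,0,0,-0.8],[0,0,0,0,0,0,-0.8]]])

```text
clock: 26.3
position: [0.5482, 0.2473, 0.0145]
tool_rot: [3.142, 0.697, 1.57]
force: [0.5, -0.8, 0.3]
grip_width: 0.0187
finger_force: 0.0
```

```bash
cat > k.py <<'E'
from h import *
f=grab_frame('scene');p,r,o=now();print(p.round(4),o['force'].round(1),o['grip_width'])
r_=bottle(f,(.553,.2));print('b3 arc',r_)
h=f['color'].astype(int).max(2)
m=cv2.morphologyEx((h<75).astype(np.uint8),cv2.MORPH_OPEN,np.ones((2,2)))
n=r[:,0];c=np.array(f['position'])
# dark pixels mapped into tool plane; lateral extent by s
best={}
for v in range(150,290):
    for u in range(165,300):
        if m[v,u]:
            d=ray(f,(u,v));w=c+((p-c)@n)/(d@n)*d;q=r.T@(w-p);s=round(-q[2]/.01)
            if -0.1<q[1]<.1 and 0<=s<=18: best.setdefault(s,[]).append(q[1])
for s in sorted(best):print(s*10,round(min(best[s])*1e3),round(max(best[s])*1e3),end=' | ')
print()
E
python3 k.py
```

```text
[0.5482 0.2469 0.0146] [0.8 0.4 0.7] 0.011104910047067047
b3 arc (array([0.55231804, 0.19917651]), np.float64(0.0007827886450725137), 24)
20 8 14 | 30 -46 18 | 40 -58 36 | 50 -62 50 | 60 -59 53 | 70 -55 59 | 80 -61 64 | 90 -62 66 | 100 -39 43 | 110 -40 40 | 120 -37 38 | 130 -38 38 | 140 -40 76 | 150 -43 82 | 160 -55 100 | 170 -61 99 | 180 -63 100 |
```

```bash
python3 k.py; python3 - <<'E'
from h import *
f=grab_frame('scene')
im=f['color'];h=cv2.cvtColor(im,cv2.COLOR_RGB2HSV).astype(int)
# knuckle right region: print V channel map
print(h[190:240:2,215:250:2,2])
E
```

```text
[0.5483 0.2467 0.0146] [0.3 0.1 0. ] 0.008781757504658375
b3 arc (array([0.55231804, 0.19917651]), np.float64(0.0007827886450725137), 24)
0 -14 -14 | 10 -17 9 | 20 4 11 | 30 -47 17 | 40 -58 35 | 50 -62 45 | 60 -59 53 | 70 -54 59 | 80 -59 64 | 90 -62 64 | 100 -38 43 | 110 -40 40 | 120 -37 38 | 130 -37 38 | 140 -40 76 | 150 -43 81 | 160 -55 100 | 170 -58 99 | 180 -66 99 | 
[[ 49  47  41 154 228 229 214 109 118 127 133 137 140 144 144 142 139 133]
 [ 50  45  35  70 174 223 223 112 122 131 137 142 147 151 152 149 145 141]
 [ 47  35  44  50  58 136 226 134 118 117 129 162 181 199 201 188 167 149]
 [ 39  46  50  53  53  58 132 111  85  60  85 192 220 231 232 226 206 178]
 [ 49  52  55  52  49  52  97 110  79  51  72 194 216 227 227 219 211 198]
 [ 51  53  55  52  50  49  72 106  91  54  70 189 207 214 214 207 205 201]
 [ 53  50  49  53  52  53 115  86  75  52  70 187 204 205 207 204 203 201]
 [ 51  48  40  50  46  62 192  74  48  52  71 186 203 204 204 202 201 198]
 [ 51  53  42  40  40  60 187  69  43  52  71 183 199 198 200 200 197 181]
 [ 52  54  51  41  52  59 179  68  41  51  67 173 1
[... 449 characters left out ...]
189 183 174 170 173 182]
 [ 79  37  35  50 104 121  38  46  68 136 178 189 195 196 198 200 200 194]
 [107  49  41  50  57 162  79  72 157 121 171 190 197 201 205 208 205 198]
 [ 38  56  53  47  51  98  87  40 153 125 142 186 195 198 205 205 201 196]
 [ 28  74 111  69  50 113 167  35  54 118 121 165 187 191 197 199 195 192]
 [ 23  81 183 135  66  82 183 128  26  86 128 136 175 183 188 186 189 182]
 [ 14 104 226 207 117  61 129 189  59  63 121 136 167 175 177 176 176 171]
 [ 21 159 232 231 168  76  63 171 136  57 100 143 162 167 168 169 167 167]
 [135 222 233 230 214 113  44  90 187 114 112 146 160 164 165 165 167 168]
 [226 233 234 229 216 171  97  75 148 154 146 158 164 165 164 167 169 172]]
```

move_arm(plan=[[[0,0,0,0,0,-1,-1],[0,0,0,0,0,-1,-1],[0,0,0,0,0,-1,-1],[0,0,0,0,0,-1,-1],[0,0,0,0,0,-1,-1],[0,0,0,0,0,-1,-1],[0,0,0,0,0,-1,-1],[0,0,0,0,0,-1,-1],[0,0,0,0,0,-1,-1],[0,0,0,0,0,-1,-1]]])

```text
clock: 27.45
position: [0.5484, 0.2467, 0.0147]
tool_rot: [-2.513, 0.324, 2.727]
force: [0.2, -0.0, -0.1]
grip_width: 0.0
finger_force: 0.0
```

move_arm(plan=[[[0,0,0,0,0,-1,-1],[0,0,0,0,0,-1,-1],[0,0,0,0,0,-1,-1],[0,0,0,0,0,-1,-1],[0,0,0,0,0,-1,-1],[0,0,0,0,0,0,-1],[0,0,0,0,0,0,-1],[0,0,0,0,0,0,-1],[0,0,0,0,0,0,-1],[0,0,0,0,0,0,-1]]])

```text
clock: 28.45
position: [0.5482, 0.2471, 0.0146]
tool_rot: [-2.445, 0.001, 3.14]
force: [0.2, 0.8, -1.1]
grip_width: 0.0004
finger_force: 0.0
```

```bash
python3 - <<'E'
from h import *
p,r,o=now();print(p.round(4),r.round(2),o['force'].round(1),o['qpos'].round(2))
f=grab_frame('scene');print(bottle(f,(.553,.2)))
R3=Rlean(0,40)@R.from_euler('z',-90,degrees=True).as_matrix()
plan(p,r,[.548,.20,.0145],R3,10,-1)
plan([.548,.20,.0145],R3,[.5485,.12,.0145],R3,10,-1)
E
```

```text
[0.5482 0.2471 0.0146] [[-1.    0.   -0.  ]
 [ 0.    0.77 -0.64]
 [-0.   -0.64 -0.77]] [ 0.2  0.8 -1.1] [-0.78  1.02  0.01  1.45  0.5   1.24  0.49]
(array([0.55231804, 0.19917651]), np.float64(0.0007827886450725137), 24)
[[0,-0.18,0.15,0,0,0,-1],[0,-0.18,0.15,0,0,0,-1],[0,-0.18,0.15,0,0,0,-1],[0,-0.18,0.16,0,0,-0.01,-1],[0,-0.18,0.15,0.01,0,0,-1],[0.01,-0.18,0.15,0,0,0,-1],[0,-0.18,0.15,0,0,0,-1],[0,-0.18,0.15,0,0,0,-1],[0,-0.18,0.16,0,0,0,-1],[0,-0.18,0.15,0,0,0,-1]]
end [0.548  0.2    0.0144] 0.04
[[0,-0.31,0.26,0,0,0,-1],[0,-0.3,0.25,0,0,0,-1],[-0.01,-0.31,0.26,0,0,0,-1],[0,-0.31,0.26,0,0,0,-1],[0,-0.3,0.26,0,0,0,-1],[0,-0.31,0.25,0,0,0,-1],[-0.01,-0.3,0.26,0,0,0,-1],[0,-0.31,0.26,0,0,0,-1],[0,-0.31,0.25,0,0,0,-1],[0,-0.3,0.26,0,0,0,-1]]
end [0.5484 0.1201 0.0145] 0.0
```

move_arm(plan=[[[0,-0.18,0.15,0,0,0,-1],[0,-0.18,0.15,0,0,0,-1],[0,-0.18,0.15,0,0,0,-1],[0,-0.18,0.15,0,0,0,-1],[0,-0.18,0.15,0,0,0,-1],[0,-0.18,0.15,0,0,0,-1],[0,-0.18,0.15,0,0,0,-1],[0,-0.18,0.15,0,0,0,-1],[0,-0.18,0.15,0,0,0,-1],[0,-0.18,0.15,0,0,0,-1]]])

```text
clock: 29.5
position: [0.5482, 0.1998, 0.0147]
tool_rot: [-2.445, 0.0, 3.141]
force: [0.3, -0.3, 0.8]
grip_width: -0.0002
finger_force: 0.5
```

```bash
cat > b3.py <<'E'
from h import *
import sys
p,r,o=now();print(p.round(4),o['force'].round(1))
f=grab_frame('scene')
for g in (.036,.045):
    q=bottle(f,p[:2]-[0,g]);
    if q: c=q[0]-[.005,.005];print('c-bias',c.round(4),'rel',(c-p[:2]).round(4),'res',q[1].round(4),q[2],'stand',w2s(c).round(4))
for n,c,t in (('pump1',(.4622,.2217),0),('pump2',(.6452,.2013),0)):
    h=cv2.cvtColor(f['color'],cv2.COLOR_RGB2HSV).astype(int);m=((h[...,0]<18)&(h[...,1]>85)).astype(np.uint8)
    ab=((190,258,370,300),(365,425,255,190))[n=='pump2'];a,b=C(ab[0],ab[2]),C(ab[1],ab[3])
    print(n,circ(f,bottom_arc(f,m,a[0],b[0],a[1],b[1]),.034,0,c)[0].round(4))
E
python3 b3.py
```

```text
[0.5482 0.1998 0.0147] [ 0.3 -0.3  0.8]
c-bias [0.5485 0.1621] rel [ 0.0003 -0.0377] res 0.0007 25 stand [-0.0152  0.1879]
c-bias [0.5485 0.1621] rel [ 0.0003 -0.0377] res 0.0007 25 stand [-0.0152  0.1879]
pump1 [0.4621 0.2216]
pump2 [0.6238 0.2036]
```

move_arm(plan=[[[0,-0.3,0.25,0,0,0,-1],[0,-0.3,0.25,0,0,0,-1],[0,-0.3,0.25,0,0,0,-1],[0,-0.3,0.25,0,0,0,-1],[0,-0.3,0.25,0,0,0,-1],[0,-0.3,0.25,0,0,0,-1],[0,-0.3,0.25,0,0,0,-1],[0,-0.3,0.25,0,0,0,-1],[0,-0.3,0.25,0,0,0,-1],[0,-0.3,0.25,0,0,0,-1]]])

```text
clock: 30.55
position: [0.5481, 0.1215, 0.0149]
tool_rot: [-2.445, 0.0, 3.141]
force: [0.9, 0.7, 0.3]
grip_width: -0.0004
finger_force: 0.4
```

```bash
python3 b3.py
```

```text
[0.5481 0.1215 0.0149] [0.9 0.7 0.3]
c-bias [0.4418 0.0058] rel [-0.1064 -0.1157] res 0.0026 19 stand [-0.1116  0.0249]
c-bias [0.4436 0.0052] rel [-0.1046 -0.1163] res 0.0028 21 stand [-0.1097  0.0244]
pump1 [0.4621 0.2217]
pump2 [0.6381 0.1821]
```

```bash
python3 - <<'E'
from h import *
import pickle
f0=pickle.load(open('scene0.pkl','rb'));f=grab_frame('scene')
def arc(f,lo=85):
    h=cv2.cvtColor(f['color'],cv2.COLOR_RGB2HSV).astype(int);m=((h[...,0]<18)&(h[...,1]>lo)).astype(np.uint8)
    return [(u,v) for u,v in bottom_arc(f,m,262,282,246,222)]
print(arc(f0));print(arc(f))
d=np.abs(f['color'].astype(int)-f0['color'].astype(int)).sum(2)>60
print('changed px, pump2 body region',d[190:238,260:284].mean(1).round(2))
for c in [(.548,.08),(.548,.075),(.55,.085)]:print(c,[proj(f,(*c,z)).round(0).tolist() for z in (0,.06,.118,.156)])
pixrows(f,range(215,300,5),240,310)
E
```

```text
[(262, np.float64(235.5)), (263, np.float64(236.5)), (264, np.float64(236.5)), (265, np.float64(237.5)), (266, np.float64(237.5)), (267, np.float64(238.5)), (268, np.float64(238.5)), (269, np.float64(238.5)), (270, np.float64(238.5)), (271, np.float64(238.5)), (272, np.float64(238.5)), (273, np.float64(238.5)), (274, np.float64(238.5)), (275, np.float64(238.5)), (276, np.float64(238.5)), (277, np.float64(237.5)), (278, np.float64(237.5)), (279, np.float64(236.5)), (280, np.float64(235.5)), (281, np.float64(234.5)), (282, np.float64(233.5))]
[(262, np.float64(231.5)), (263, np.float64(232.5)), (264, np.float64(232.5)), (265, np.float64(232.5)), (266, np.float64(232.5)), (267, np.float64(245.5)), (268, np.float64(245.5)), (269, np.float64(245.5)), (270, np.float64(245.5)), (271, np.float64(245.5)), (272, np.float64(245.5)), (273, np.float64(245.5)), (274, np.float64(245.5)), (275, np.float64(245.5)), (276, np.float64(245.5)), (277, np.float64(245.5)), (278, np.float64(245.5)), (279, np.float64(245.5)), (280, np.float64(245.5)), (281, np.float64(245.5)), (282, np.float64(245.5))]
changed px, pump2 body region [0.   0.   0.   0.   0.   0.   0.   0.   0.   0.   0.   0.   0.   0.
 0.   0.   0.   0.   0.   0.   0.   0.   0.   0.   0.   0.   0.   0.
 0.   0.   0.   0.   0.   0.   0.   0.   0.   0.   0.   0.   0.04 0.
 0.08 0.29 0.54 0.71 0.83 0.92]
(0.548, 0.08) [[280.0, 277.0], [280.0, 263.0], [280.0, 250.0], [280.0, 240.0]]
(0.548, 0.075) [[282.0, 278.0], [282.0, 265.0], [282.0, 251.0], [282.0, 241.0]]
(0.55, 0.085) [[279.0, 275.0], [279.0, 262.0], [279.0, 248.0], [279.0, 238.0]]
215 261 281 20; 220 261 280 13; 225 265 277 13; 230 268 272 4; 235 272 286 15; 240 269 292 22; 245 267 294 28; 250 268 294 27; 255 268 294 27; 260 268 289 18; 265 269 275 7; 270 268 270 3; 275 269 271 3; 295 291 296 6;
```

move_arm(plan=[[[-0.01,-0.3,0.25,0,0,0,-1],[-0.02,-0.3,0.25,0,0,0,-1],[-0.01,-0.3,0.25,0,0,0,-1],[-0.02,-0.3,0.25,0,0,0,-1],[-0.01,-0.3,0.25,0,0,0,-1],[-0.02,-0.3,0.25,0,0,0,-1],[-0.01,-0.3,0.25,0,0,0,-1],[-0.02,-0.3,0.25,0,0,0,-1],[-0.01,-0.3,0.25,0,0,0,-1],[-0.02,-0.3,0.25,0,0,0,-1]]])

```text
clock: 31.65
position: [0.5511, 0.0433, 0.015]
tool_rot: [-2.445, -0.0, 3.141]
force: [-0.6, 2.2, 0.7]
grip_width: -0.0
finger_force: 0.4
```

```bash
python3 - <<'E'
from h import *
p,r,o=now();print(p.round(4),o['force'].round(1))
f=grab_frame('scene');pixrows(f,range(240,320,4),285,329)
for c in [p[:2]-[0,.0425]]:print(c,w2s(c),[proj(f,(*c,z)).round(0).tolist() for z in (0,.06,.118,.156)])
E
```

```text
[0.5511 0.0433 0.015 ] [-0.6  2.2  0.7]
268 316 317 2; 272 311 321 11; 276 306 320 15; 280 301 320 20; 284 298 319 22; 288 297 319 23; 292 295 318 24; 296 289 316 28; 300 285 309 22; 304 285 298 14; 308 285 298 14; 312 285 298 14; 316 285 296 12; 
[0.55106071 0.00082934] [-0.00220593  0.02704308] [[305.0, 294.0], [306.0, 282.0], [307.0, 268.0], [307.0, 259.0]]
```

move_arm(plan=[[[0,-0.11,0.09,0,0,0,-1],[0,-0.11,0.09,0,0,0,-1],[-0.01,-0.11,0.09,0,0,0,-1],[0,-0.11,0.09,0,0,0,-1],[0,-0.11,0.09,0,0,0,-1],[0,-0.1,0.09,0,0,0,-1],[-0.01,-0.1,0.09,0,0,0,-1],[0,-0.1,0.09,0,0,0,-1],[0,0,0,0,0,0,-1],[0,0,0,0,0,0,-1]]])

```text
clock: 32.7
position: [0.5514, 0.0216, 0.0149]
tool_rot: [-2.445, -0.0, 3.14]
force: [-0.1, -0.0, -1.0]
grip_width: -0.0001
finger_force: 0.0
```

```bash
cat > m3.py <<'E'
from h import *
p,r,o=now();print(p.round(4),o['force'].round(1),o['finger_force'])
f=grab_frame('scene');pixrows(f,range(270,300,3),299,335)
c=p[:2]-[0,.0425];print(c,w2s(c),[proj(f,(*c,z)).round(0).tolist() for z in (0,.06,.118,.156)])
b,D=bearing(f,range(285,289),299,335)
c,t=cross_line(f,b,p,[0,-1]);print('on tool line',w2s(c).round(4),t)
c,t=cross_line(f,b,s2w((0,0)),[np.cos(SY),np.sin(SY)]);print('if on row line',w2s(c).round(4))
E
python3 m3.py
```

```text
[0.5514 0.0216 0.0149] [-0.1 -0.  -1. ] 0.0
270 313 334 22; 273 310 334 25; 276 306 334 29; 279 303 334 32; 282 301 334 31; 285 302 328 27; 288 301 327 27; 291 301 325 25; 294 301 322 22; 297 302 319 18; 
[ 0.55141828 -0.02087239] [-0.00043518  0.00541075] [[311.0, 300.0], [313.0, 287.0], [314.0, 273.0], [315.0, 264.0]]
on tool line [-0.0002  0.0012] 0.046677864239284855
if on row line [-0.0017 -0.    ]
```

move_arm(plan=[[[0,-0.04,0.03,0,0,0,-1],[0,0,0,0,0,0,-1],[0,-0.04,0.03,0,0,0,-1],[0,0,0,0,0,0,-1],[0,-0.03,0.03,0,0,0,-1],[0,0,0,0,0,0,-1],[0,0,0,0,0,0,-1],[0,0,0,0,0,0,-1],[0,0,0,0,0,0,-1],[0,0,0,0,0,0,-1]]])

```text
clock: 33.75
position: [0.5514, 0.0188, 0.0149]
tool_rot: [-2.445, -0.0, 3.141]
force: [-0.3, 1.1, 0.2]
grip_width: -0.0001
finger_force: 0.2
```

```bash
python3 m3.py
```

```text
[0.5514 0.0188 0.0149] [-0.3  1.1  0.2] 0.20061064220499247
270 313 334 22; 273 310 334 25; 276 306 334 29; 279 303 334 32; 282 302 334 31; 285 302 328 27; 288 302 328 27; 291 302 325 24; 294 302 322 21; 297 302 319 18; 
[ 0.55142921 -0.02365987] [-0.00024265  0.00262991] [[312.0, 300.0], [314.0, 288.0], [315.0, 274.0], [316.0, 265.0]]
on tool line [-0.    -0.001] 0.04613912656181641
if on row line [ 0.0012 -0.    ]
```

move_arm(plan=[[[0,-0.04,0.03,0,0,0,-1],[0,0,0,0,0,0,-1],[0,0,0,0,0,0,-1],[0,-0.03,0.02,0,0,0,-1],[0,0,0,0,0,0,-1],[0,0,0,0,0,0,-1],[0,0,0,0,0,0,-1],[0,0,0,0,0,0,-1],[0,0,0,0,0,0,-1],[0,0,0,0,0,0,-1]]])

```text
clock: 34.8
position: [0.5514, 0.0171, 0.0151]
tool_rot: [-2.445, -0.0, 3.141]
force: [0.3, 0.3, 0.1]
grip_width: 0.0001
finger_force: 0.2
```

```bash
python3 m3.py
```

```text
[0.5514 0.0171 0.0151] [0.3 0.3 0.1] 0.19962131220381707
270 313 334 22; 273 310 334 25; 276 306 334 29; 279 303 334 32; 282 302 334 33; 285 303 329 27; 288 303 328 26; 291 302 325 24; 294 302 322 21; 297 303 319 17; 
[ 0.5514273  -0.02535273] [-0.00013427  0.00094052] [[313.0, 301.0], [314.0, 288.0], [316.0, 275.0], [317.0, 265.0]]
on tool line [ 0.0001 -0.0032] 0.046654805716722286
if on row line [ 0.0042 -0.    ]
```

move_arm(plan=[[[0,-0.04,0.03,0,0,0,-1],[0,0,0,0,0,0,-1],[0,0,0,0,0,0,-1],[0,-0.03,0.03,0,0,0,-1],[0,0,0,0,0,0,-1],[0,0,0,0,0,0,-1],[0,0,0,0,0,0,-1],[0,0,0,0,0,0,-1],[0,0,0,0,0,0,-1],[0,0,0,0,0,0,-1]]])

```text
clock: 35.85
position: [0.5515, 0.0153, 0.0151]
tool_rot: [-2.445, 0.0, 3.141]
force: [-0.2, 0.8, -1.0]
grip_width: 0.0001
finger_force: 0.2
```

```bash
python3 m3.py
```

```text
[0.5515 0.0153 0.0151] [-0.2  0.8 -1. ] 0.16717757214792073
270 313 334 22; 273 310 334 25; 276 306 334 29; 279 304 334 31; 282 303 334 32; 285 303 330 28; 288 304 328 25; 291 303 325 23; 294 303 322 20; 297 303 319 17; 
[ 0.55146927 -0.0271994 ] [ 2.79349404e-05 -8.99492107e-04] [[313.0, 301.0], [315.0, 288.0], [316.0, 275.0], [317.0, 266.0]]
on tool line [ 0.0003 -0.0047] 0.04632203348717008
if on row line [0.0062 0.    ]
```

move_arm(plan=[[[0,-0.04,0.03,0,0,0,-1],[0,0,0,0,0,0,-1],[0,0,0,0,0,0,-1],[0,-0.02,0.02,0,0,0,-1],[0,0,0,0,0,0,-1],[0,0,0,0,0,0,-1],[0,0,0,0,0,0,-1],[0,0,0,0,0,0,-1],[0,0,0,0,0,0,-1],[0,0,0,0,0,0,-1]]])

```text
clock: 36.9
position: [0.5515, 0.0138, 0.015]
tool_rot: [-2.445, 0.0, 3.141]
force: [-0.1, 1.5, -0.6]
grip_width: -0.0004
finger_force: 0.2
```

```bash
python3 m3.py; python3 - <<'E'
from h import *
g=grab_frame('top')
h=cv2.cvtColor(g['color'],cv2.COLOR_RGB2HSV).astype(int);m=((h[...,0]<14)&(h[...,1]>110)).astype(np.uint8)
n,l,s,c=cv2.connectedComponentsWithStats(m)
print([(s[i].tolist()) for i in range(1,n) if s[i,4]>60])
for x in (-.1,0,.1):
    q=s2w((x,0));print([proj(g,(*q,z)).round(0).tolist() for z in (0,.06,.118)])
E
```

```text
[0.5515 0.0138 0.015 ] [-0.1  1.5 -0.6] 0.23752111592330039
270 313 334 22; 273 310 334 25; 276 306 334 29; 279 305 334 30; 282 304 334 31; 285 304 330 27; 288 304 329 26; 291 304 325 22; 294 303 322 20; 297 304 319 16; 
[ 0.55145887 -0.02873085] [ 0.00011734 -0.00242837] [[314.0, 302.0], [315.0, 289.0], [317.0, 275.0], [318.0, 266.0]]
on tool line [ 0.0003 -0.006 ] 0.046032742354828855
if on row line [ 0.0079 -0.    ]
[[465, 52, 33, 38, 998], [200, 162, 16, 20, 181], [173, 168, 23, 22, 323], [302, 294, 22, 21, 371]]
[[345.0, 273.0], [348.0, 263.0], [351.0, 252.0]]
[[336.0, 242.0], [338.0, 232.0], [341.0, 221.0]]
[[328.0, 215.0], [329.0, 203.0], [331.0, 192.0]]
```

```bash
cat >> h.py <<'E'
def sil(f,c,row):
    "u-range of the bottle cylinder (z 0..118) at an image row"
    P=np.array([proj(f,(c[0]+.034*np.cos(t),c[1]+.034*np.sin(t),z)) for t in np.linspace(0,6.283,120) for z in np.linspace(0,.118,60)])
    s=P[np.abs(P[:,1]-row)<1];return s[:,0].min().round(1),s[:,0].max().round(1)
E
python3 - <<'E'
from h import *
f=grab_frame('scene')
for n,x,row,u in (('b1',-.1,313,(255,312)),('b2',.1006,262,(315,365)),('b3',0,288,(300,335)),('b3',0,294,(300,335))):
    print(n,'row line',sil(f,s2w((x,0)),row),'front 3mm',sil(f,s2w((x,.003)),row),'back 3',sil(f,s2w((x,-.003)),row),'x+5',sil(f,s2w((x+.005,0)),row));pixrows(f,[row],*u)
print(observe()['force'])
E
```

```text
b1 row line (np.float64(268.4), np.float64(299.0)) front 3mm (np.float64(267.6), np.float64(298.0)) back 3 (np.float64(269.3), np.float64(300.0)) x+5 (np.float64(270.2), np.float64(300.5))
313 270 298 29; 
b2 row line (np.float64(329.1), np.float64(358.1)) front 3mm (np.float64(328.1), np.float64(357.0)) back 3 (np.float64(330.1), np.float64(359.3)) x+5 (np.float64(330.4), np.float64(359.2))
262 330 357 28; 
b3 row line (np.float64(299.9), np.float64(329.4)) front 3mm (np.float64(299.0), np.float64(328.4)) back 3 (np.float64(300.9), np.float64(330.5)) x+5 (np.float64(301.3), np.float64(330.7))
288 304 329 26; 
b3 row line (np.float64(299.5), np.float64(328.5)) front 3mm (np.float64(298.6), np.float64(327.5)) back 3 (np.float64(300.5), np.float64(329.6)) x+5 (np.float64(300.9), np.float64(329.8))
294 303 322 20; 
[-0.13262218  0.44480825  0.2219055 ]
```

move_arm(plan=[[[0,0.58,-0.48,0,0,0,-1],[0,0.58,-0.48,0,0,0,-1],[0,0.58,-0.48,0,0,1,-1],[0,0,0,0,0,1,-1],[0,0,0,0,0,1,-0.5],[0,0,0,0,0,1,0.22],[0,0,0,0,0,1,0.22],[0,0,0,0,0,1,0.22],[0,0,0,0,0,1,0.22],[0,0,0,0,0,1,0.22]]])

```text
clock: 38.05
position: [0.5511, 0.0603, 0.0148]
tool_rot: [-2.633, 0.499, 2.432]
force: [-0.4, 0.0, 0.6]
grip_width: 0.0526
finger_force: 0.4
```

move_arm(plan=[[[0,0,0,0,0,1,0.22],[0,0,0,0,0,1,0.22],[0,0,0,0,0,1,0.22],[0,0,0,0,0,1,0.22],[0,0,0,0,0,1,0.22],[0,0,0,0,0,1,0.22],[0,0,0,0,0,1,0.22],[-0.29,0,0.24,0,0,0,0.22],[-0.29,0,0.24,0,0,0,0.22],[0,0,0,0,0,0,0.22]]])

```text
clock: 39.05
position: [0.5512, 0.0426, 0.0151]
tool_rot: [-3.139, 0.698, 1.572]
force: [0.9, 0.0, -0.1]
grip_width: 0.0522
finger_force: 0.0
```

```bash
python3 - <<'E'
from h import *
p,r,o=now();print(p.round(4),r.round(2),o['force'].round(1),o['grip_width'].round(4),'fork c if touching',w2s(p[:2]-[0,.0235]))
f=grab_frame('scene');pixrows(f,[285,288,291,294,297],300,335)
plan(p,r,[.5515,s2w((0,.003))[1]+.0235,.0145],Rlean(0,40),10,.22)
E
```

```text
Traceback (most recent call last):
AttributeError: 'float' object has no attribute 'round'
```

move_arm(plan=[[[-0.25,0.01,0.21,0,0,0,0.22],[-0.25,0.01,0.21,0,0,0,0.22],[-0.25,0,0.21,0,0,0,0.22],[-0.25,0,0.21,0,0,0,0.22],[-0.25,0,0.21,0,0,0,0.22],[-0.24,0,0.2,0,0,0,0.22],[-0.04,0,0.03,0,0,0,0.22],[-0.04,0,0.03,0,0,0,0.22],[-0.04,0,0.03,0,0,0,0.22],[0,0,0,0,0,0,0.22]]])

```text
clock: 40.05
position: [0.5523, 0.0035, 0.0146]
tool_rot: [3.141, 0.695, 1.571]
force: [1.0, 7.7, -0.8]
grip_width: 0.0519
finger_force: 3.7
```

```bash
cat > m4.py <<'E'
from h import *
p,r,o=now();print(p.round(4),o['force'].round(1),o['finger_force'],'fork c',w2s(p[:2]-[0,.0235]).round(4))
f=grab_frame('scene');pixrows(f,[285,288,291,294,297],300,335)
E
python3 m4.py
```

```text
[0.5523 0.0035 0.0146] [ 1.   7.7 -0.8] 3.7109954631887376 fork c [0.0004 0.0063]
285 306 332 27; 288 305 329 25; 291 305 325 21; 294 305 322 18; 297 305 319 15;
```

move_arm(plan=[[[0.04,0,-0.03,0,0,0,0.22],[0,-0.07,0,0,0,0,0.22],[0,-0.07,0,0,0,0,0.22],[0,-0.07,0,0,0,0,0.22],[0.01,-0.07,-0.01,0,0,0,0.22],[0,-0.07,0,0,0,0,0.22],[0,-0.07,0,0,0,0,0.22],[0,-0.07,0,0,0,0,0.22],[0,0,0,0,0,0,0.22],[0,0,0,0,0,0,0.22]]])

```text
clock: 41.1
position: [0.5432, 0.0051, 0.0147]
tool_rot: [3.139, 0.694, 1.571]
force: [4.9, 10.4, -0.6]
grip_width: 0.0519
finger_force: 5.6
```

```bash
python3 m4.py
```

```text
[0.5432 0.0051 0.0147] [ 4.9 10.4 -0.6] 5.624219658784568 fork c [-0.0088  0.0073]
285 304 331 28; 288 304 328 25; 291 304 325 22; 294 304 322 19; 297 304 319 16;
```

move_arm(plan=[[[0.24,0,-0.2,0,0,0,0.22],[0.24,0,-0.2,0,0,0,0.22],[0,0.31,0,0,0,0,0.53],[0,0.31,0,0,0,0,0.53],[0,0.31,0,0,0,0,0.53],[-0.24,0,0.2,0,0,0,0.53],[-0.24,0,0.2,0,0,0,0.53],[-0.24,0,0.2,0,0,0,0.53],[-0.2,0,0.17,0,0,0,0.53],[0,0,0,0,0,0,0.53]]])

```text
clock: 42.15
position: [0.5603, -0.0093, 0.0151]
tool_rot: [-3.141, 0.697, 1.569]
force: [-0.3, -0.4, -0.1]
grip_width: 0.0656
finger_force: 0.0
```

```bash
python3 m4.py
```

```text
[ 0.5603 -0.0093  0.0151] [-0.3 -0.4 -0.1] 0.0 fork c [ 0.0092 -0.006 ]
285 304 331 28; 288 304 328 25; 291 304 325 22; 294 304 322 19; 297 304 319 16;
```

move_arm(plan=[[[0,-0.07,0,0,0,0,0.53],[0,-0.07,0,0,0,0,0.53],[0,-0.07,0,0,0,0,0.53],[0.01,-0.07,-0.01,0,0,0,0.53],[0,-0.07,0,0,0,0,0.53],[0,-0.07,0,0,0,0,0.53],[0.01,-0.07,-0.01,0,0,0,0.53],[0,-0.06,0,0,0,0,0.53],[0,0,0,0,0,0,0.53],[0,0,0,0,0,0,0.53]]])

```text
clock: 43.2
position: [0.5504, -0.0065, 0.0147]
tool_rot: [3.14, 0.695, 1.571]
force: [3.9, 5.5, -1.4]
grip_width: 0.0655
finger_force: 3.3
```

```bash
python3 m4.py
```

```text
[ 0.5504 -0.0065  0.0147] [ 3.9  5.5 -1.4] 3.335710199608002 fork c [-0.0009 -0.0037]
285 304 330 27; 288 303 328 26; 291 303 325 23; 294 303 322 20; 297 303 319 17;
```

move_arm(plan=[[[0.02,-0.05,-0.02,0,0,0,0.53],[0.02,-0.05,-0.02,0,0,0,0.53],[0,-0.05,0,0,0,0,0.53],[0,-0.05,0,0,0,0,0.53],[0,-0.05,0,0,0,0,0.53],[0,0,0,0,0,0,0.53],[0,0,0,0,0,0,0.53],[0,0,0,0,0,0,0.53],[0,0,0,0,0,0,0.53],[0,0,0,0,0,0,0.53]]])

```text
clock: 44.25
position: [0.5459, -0.0046, 0.0147]
tool_rot: [3.139, 0.694, 1.571]
force: [6.7, 8.4, -2.1]
grip_width: 0.0651
finger_force: 5.0
```

```bash
python3 m4.py
```

```text
[ 0.5459 -0.0046  0.0147] [ 6.7  8.4 -2.1] 4.974171470676083 fork c [-0.0055 -0.0022]
285 303 330 28; 288 303 328 26; 291 302 325 24; 294 302 322 21; 297 302 319 18;
```

```bash
python3 - <<'E'
from h import *
import pickle
p,r,o=now()
plan(p,r,[.5465,.045,.016],r,4,.53)
a=np.array([.5465,.045,.016]);b=np.array([.5485,.12,.25])
plan(a,r,b,Rlean(0,25),16,-1)
f=pickle.load(open('scene0.pkl','rb'))
m=(f['color'].max(2)<70).astype(np.uint8);m[:, :295]=0;m[:,345:]=0;m[:215]=0;m[243:]=0
n,l,s,c=cv2.connectedComponentsWithStats(m)
for i in range(1,n):
    if s[i,4]>50: print('knob blob',s[i],c[i]); 
uv=[s[i] for i in range(1,n) if s[i,4]>50][0]
cx=uv[0]+uv[2]/2-.5; print(cx)
for z,v in ((.289,228),(.283,230)):print(onz(f,(cx,v),z))
for y in (0,-.0055):print(proj(f,(*s2w((0,y)),.289)))
E
```

```text
[[0.47,0.01,-0.41,0,0,0,0.53],[0.46,0.01,-0.41,0,0,0,0.53],[0.47,0.01,-0.41,0,0,0,0.53],[0.46,0.01,-0.41,0,0,0,0.53]]
end [0.5466 0.045  0.0161] 0.0
[[-0.29,0.01,-0.71,0,0.15,0,-1],[-0.27,0.01,-0.72,0,0.16,0,-1],[-0.27,0,-0.72,0,0.15,0,-1],[-0.25,0.01,-0.72,0.01,0.16,0,-1],[-0.24,0.01,-0.73,0,0.15,0,-1],[-0.23,0.01,-0.74,0,0.15,0,-1],[-0.22,0,-0.73,0,0.16,0,-1],[-0.2,0.01,-0.74,0,0.15,0,-1],[-0.2,0.01,-0.75,0,0.15,0,-1],[-0.18,0.01,-0.74,0.01,0.16,0,-1]]
[[-0.17,0,-0.75,0,0.15,0,-1],[-0.16,0.01,-0.75,0,0.16,0,-1],[-0.14,0.01,-0.76,0,0.15,0.01,-1],[-0.14,0,-0.75,0,0.15,0,-1],[-0.12,0.01,-0.76,0,0.16,0,-1],[-0.11,0.01,-0.76,0.01,0.15,0,-1]]
end [0.5486 0.1199 0.25  ] 0.04
knob blob [310 223  19  16 224] [318.38392857 229.83035714]
319.0
[ 0.54898625 -0.02403809  0.289     ]
[ 0.54896079 -0.0245229   0.283     ]
[320.69439081 227.86984983]
[322.72497595 229.46022012]
```

move_arm(plan=[[[0.47,0.01,-0.41,0,0,0,0.53],[0.46,0.01,-0.41,0,0,0,0.53],[0.47,0.01,-0.41,0,0,0,0.53],[0.46,0.01,-0.41,0,0,0,0.53],[-0.29,0.01,-0.71,0,0.15,0,0.3],[-0.27,0.01,-0.72,0,0.16,0,0],[-0.27,0,-0.72,0,0.15,0,-1],[-0.25,0.01,-0.72,0.01,0.16,0,-1],[-0.24,0.01,-0.73,0,0.15,0,-1],[-0.23,0.01,-0.74,0,0.15,0,-1]]])

```text
clock: 45.3
position: [0.5463, 0.0723, 0.1047]
tool_rot: [-3.14, 0.6, 1.57]
force: [-0.2, -0.5, -0.2]
grip_width: 0.0
finger_force: 0.0
```

```bash
cat > m5.py <<'E'
from h import *
p,r,o=now();print(p.round(4),r.round(2).tolist(),o['force'].round(1))
f=grab_frame('scene');g=grab_frame('top')
import pickle;pickle.dump((f,g),open('m5.pkl','wb'))
pixrows(f,[285,288,291,294,297],299,335)
h=cv2.cvtColor(g['color'],cv2.COLOR_RGB2HSV).astype(int);m=((h[...,0]<14)&(h[...,1]>110)).astype(np.uint8)
n,l,s,c=cv2.connectedComponentsWithStats(m)
print([(s[i].tolist()) for i in range(1,n) if s[i,4]>60 and 300<s[i,0]<380])
def edges(x,rows):
    for v in rows:
        us=np.nonzero(m[v,300:380])[0]+300;print(v,us.min() if len(us) else 0,us.max() if len(us) else 0,'pred',sil(g,s2w((x,0)),v),end='; ')
    print()
edges(-.1,(262,266,270,274));edges(0,(231,235,239,243));edges(.1,(201,206,210,214))
E
python3 m5.py
```

```text
[0.5463 0.0723 0.1047] [[0.0, 1.0, -0.0], [0.83, -0.0, -0.56], [-0.56, -0.0, -0.83]] [-0.2 -0.5 -0.2]
285 303 329 27; 288 303 328 26; 291 302 325 24; 294 302 322 21; 297 302 319 18; 
[[323, 195, 26, 35, 239]]
262 0 0 pred (np.float64(335.0), np.float64(361.8)); 266 0 0 pred (np.float64(334.1), np.float64(360.5)); 270 0 0 pred (np.float64(333.3), np.float64(359.2)); 274 0 0 pred (np.float64(333.3), np.float64(357.9)); 
231 0 0 pred (np.float64(326.1), np.float64(351.3)); 235 0 0 pred (np.float64(325.4), np.float64(350.3)); 239 0 0 pred (np.float64(324.8), np.float64(349.3)); 243 0 0 pred (np.float64(324.6), np.float64(348.2)); 
201 328 332 pred (np.float64(318.0), np.float64(341.8)); 206 325 332 pred (np.float64(317.3), np.float64(340.9)); 210 328 334 pred (np.float64(316.9), np.float64(340.1)); 214 332 338 pred (np.float64(316.5), np.float64(339.3));
```

```bash
python3 - <<'E'
from h import *
p,r,o=now()
plan(p,r,[.547,.20,.26],Rlean(0,10),10,-1)
E
```

```text
[[0.09,0,-1,0,0.4,0,-1],[0.14,0,-0.99,0,0.41,0,-1],[0.17,0,-0.98,0,0.4,-0.01,-1],[0.22,0,-0.98,0,0.41,0,-1],[0.26,-0.01,-0.97,0,0.4,0,-1],[0.3,0,-0.95,0,0.41,0,-1],[0.34,0,-0.94,0,0.4,0,-1],[0.37,0,-0.93,0.01,0.41,0,-1],[0.42,0,-0.91,0,0.4,-0.01,-1],[0.46,0,-0.89,0,0.41,0,-1]]
end [0.5471 0.2    0.2601] 0.03
```

move_arm(plan=[[[0.09,0,-1,0,0.4,0,-1],[0.14,0,-1,0,0.4,0,-1],[0.17,0,-0.98,0,0.4,0,-1],[0.22,0,-0.98,0,0.4,0,-1],[0.26,0,-0.97,0,0.4,0,-1],[0.3,0,-0.95,0,0.4,0,-1],[0.34,0,-0.94,0,0.4,0,-1],[0.37,0,-0.93,0,0.4,0,-1],[0.42,0,-0.9,0,0.4,0,-1],[0.46,0,-0.9,0,0.4,0,-1]]])

```text
clock: 46.4
position: [0.5468, 0.2007, 0.2592]
tool_rot: [-3.141, 0.178, 1.569]
force: [-0.3, -0.1, -0.7]
grip_width: -0.0002
finger_force: 0.0
```

```bash
python3 m5.py
```

```text
[0.5468 0.2007 0.2592] [[0.0, 1.0, -0.0], [0.98, -0.0, -0.18], [-0.18, -0.0, -0.98]] [-0.3 -0.1 -0.7]
285 303 329 27; 288 302 328 27; 291 302 325 24; 294 302 322 21; 297 302 319 18; 
[[302, 294, 21, 21, 361]]
262 0 0 pred (np.float64(335.0), np.float64(361.8)); 266 0 0 pred (np.float64(334.1), np.float64(360.5)); 270 0 0 pred (np.float64(333.3), np.float64(359.2)); 274 0 0 pred (np.float64(333.3), np.float64(357.9)); 
231 0 0 pred (np.float64(326.1), np.float64(351.3)); 235 0 0 pred (np.float64(325.4), np.float64(350.3)); 239 0 0 pred (np.float64(324.8), np.float64(349.3)); 243 0 0 pred (np.float64(324.6), np.float64(348.2)); 
201 0 0 pred (np.float64(318.0), np.float64(341.8)); 206 0 0 pred (np.float64(317.3), np.float64(340.9)); 210 0 0 pred (np.float64(316.9), np.float64(340.1)); 214 0 0 pred (np.float64(316.5), np.float64(339.3));
```

Scene edges now put bottle_3 within about 2 mm of place 2, upright and against the rail. Going to the knob.

```bash
python3 - <<'E'
from h import *
p,r,o=now()
k=[.550,-.0245]
plan(p,r,[*k,.315],Rlean(0,0),14,-1,via=[np.array([.548,.13,.325])])
plan([*k,.315],Rlean(0,0),[*k,.285],Rlean(0,0),6,-1)
E
```

```text
[[-0.76,0,-0.48,0,0.12,0,-1],[-0.75,0.01,-0.48,0,0.12,0,-1],[-0.75,0,-0.5,0,0.12,0,-1],[-0.74,0.01,-0.5,0,0.12,-0.01,-1],[-0.73,0,-0.51,0.01,0.12,0,-1],[-0.83,0.01,-0.09,0,0.12,0,-1],[-0.88,0.01,0.15,0,0.12,0,-1],[-0.88,0.02,0.14,0,0.13,0,-1],[-0.89,0.01,0.12,0,0.12,0,-1],[-0.89,0.01,0.12,0,0.12,0,-1]]
[[-0.89,0.01,0.1,0,0.12,0,-1],[-0.89,0.02,0.09,0,0.12,-0.01,-1],[-0.89,0.01,0.08,0.01,0.12,0,-1],[-0.89,0.01,0.07,0,0.12,0,-1]]
end [ 0.55   -0.0244  0.315 ] 0.02
[[0,0,0.25,0,0,0,-1],[0,0,0.25,0,0,0,-1],[0,0,0.25,0,0,0,-1],[0,0,0.25,0,0,0,-1],[0,0,0.25,0,0,0,-1],[0,0,0.25,0,0,0,-1]]
end [ 0.55   -0.0245  0.285 ] 0.0
```

move_arm(plan=[[[-0.76,0,-0.48,0,0.12,0,-1],[-0.75,0.01,-0.48,0,0.12,0,-1],[-0.75,0,-0.5,0,0.12,0,-1],[-0.74,0.01,-0.5,0,0.12,0,-1],[-0.73,0,-0.5,0,0.12,0,-1],[-0.83,0.01,-0.09,0,0.12,0,-1],[-0.88,0.01,0.15,0,0.12,0,-1],[-0.88,0.02,0.14,0,0.13,0,-1],[-0.9,0.01,0.12,0,0.12,0,-1],[-0.9,0.01,0.12,0,0.12,0,-1]]])

```text
clock: 47.5
position: [0.5481, 0.044, 0.3183]
tool_rot: [-3.141, 0.054, 1.569]
force: [0.5, -0.5, -0.6]
grip_width: -0.0003
finger_force: 0.0
```

move_arm(plan=[[[-0.89,0.01,0.1,0,0.12,0,-1],[-0.89,0.02,0.09,0,0.12,0,-1],[-0.89,0.01,0.08,0,0.12,0,-1],[-0.89,0.01,0.07,0,0.12,0,-1],[0,0,0,0,0,0,-1],[0,0,0.25,0,0,0,-1],[0,0,0.25,0,0,0,-1],[0,0,0.25,0,0,0,-1],[0,0,0.25,0,0,0,-1],[0,0,0.25,0,0,0,-1]]])

```text
clock: 48.5
position: [0.5491, -0.0256, 0.2879]
tool_rot: [-3.14, 0.005, 1.57]
force: [-0.7, 0.7, 0.2]
grip_width: 0.0
finger_force: 0.0
```

```bash
python3 - <<'E'
from h import *
p,r,o=now();print(p.round(4),r.round(3).tolist(),o['force'].round(1))
f=grab_frame('scene');print('knob px exp',proj(f,(.55,-.0245,.289)),'tip',proj(f,p))
pixrows(f,[285,288,291,294,297],299,335)
E
```

```text
[ 0.5491 -0.0256  0.2879] [[0.001, 1.0, -0.001], [1.0, -0.001, -0.005], [-0.005, -0.001, -1.0]] [-0.7  0.7  0.2]
knob px exp [319.50796248 227.82600297] tip [319.61456919 228.76451934]
285 303 329 27; 288 303 328 26; 291 302 325 24; 294 302 322 21; 297 302 319 18;
```

move_arm(plan=[[[0,0,0.15,0,0,0,-1],[0,0,0.15,0,0,0,-1],[0,0,0.15,0,0,0,-1],[0,0,0.15,0,0,0,-1],[0,0,0.15,0,0,0,-1],[0,0,0.15,0,0,0,-1],[0,0,0.15,0,0,0,-1],[0,0,0.15,0,0,0,-1],[0,0,0.15,0,0,0,-1],[0,0,0.15,0,0,0,-1]]])

```text
clock: 49.55
position: [0.5492, -0.026, 0.2582]
tool_rot: [-3.141, 0.005, 1.569]
force: [0.8, 3.0, 2.3]
grip_width: -0.0002
finger_force: 1.7
```

move_arm(plan=[[[0,0,0.08,0,0,0,-1],[0,0,0.08,0,0,0,-1],[0,0,0.08,0,0,0,-1],[0,0,0.08,0,0,0,-1],[0,0,0.06,0,0,0,-1],[0,0,0,0,0,0,-1],[0,0,0,0,0,0,-1],[0,0,0,0,0,0,-1],[0,0,0,0,0,0,-1],[0,0,0,0,0,0,-1]]])

```text
clock: 50.55
position: [0.549, -0.0262, 0.2508]
tool_rot: [-3.141, 0.005, 1.569]
force: [-0.3, -0.0, 0.4]
grip_width: 0.0001
finger_force: 0.0
```

move_arm(plan=[[[0,0,0.05,0,0,0,-1],[0,0,0.05,0,0,0,-1],[0,0,0.05,0,0,0,-1],[0,0,0.04,0,0,0,-1],[0,0,0.03,0,0,0,-1],[0,0,0.03,0,0,0,-1],[0,0,0,0,0,0,-1],[0,0,0,0,0,0,-1],[0,0,0,0,0,0,-1],[0,0,0,0,0,0,-1]]])

```text
clock: 51.55
position: [0.5493, -0.0262, 0.2474]
tool_rot: [3.141, 0.004, 1.569]
force: [-10.8, 0.5, 31.3]
grip_width: 0.0002
finger_force: 15.6
```

```bash
python3 - <<'E'
from h import *
import pickle
p,r,o=now();print(p.round(4),o['force'].round(1))
f=grab_frame('scene')
h=cv2.cvtColor(f['color'],cv2.COLOR_RGB2HSV).astype(int);f0=pickle.load(open('scene0.pkl','rb'));h0=cv2.cvtColor(f0['color'],cv2.COLOR_RGB2HSV).astype(int)
for H in (h0,h):
    m=((H[...,0]>12)&(H[...,0]<26)&(H[...,1]>170)&(H[...,2]>150)).astype(np.uint8);m[:,:250]=0;m[:180]=0;m[300:]=0
    n,l,s,c=cv2.connectedComponentsWithStats(m);print([(s[i,4],c[i].round(1).tolist()) for i in range(1,n) if s[i,4]>8])
for d in (0,.0415):print([proj(f,(*s2w((x,0)),.258-d)).round(1).tolist() for x in (-.18,.18)])
E
```

```text
[ 0.5493 -0.0262  0.2474] [-10.8   0.5  31.3]
[]
[]
[[253.3, 290.6], [376.0, 191.8]]
[[254.2, 301.6], [373.3, 204.1]]
```

The load is 31 N at knob height 0.2474, the home height, so that is the end stop. Backing off upwards.

move_arm(plan=[[[0,0,-0.1,0,0,0,-1],[0,0,-0.3,0,0,0,-1],[0,0,-0.6,0,0,0,-1],[0,0,-0.8,0,0,0,-1],[0,0,-0.8,0,0,0,-1],[0,0,-0.8,0,0,0,-1],[0,0,-0.8,0,0,0,-1],[0,0,0,0,0,0,-1],[0,0,0,0,0,0,-1],[0,0,0,0,0,0,-1]]])

```text
clock: 52.6
position: [0.5489, -0.0257, 0.3293]
tool_rot: [-3.14, 0.005, 1.569]
force: [-0.2, 0.2, 0.4]
grip_width: -0.0002
finger_force: 0.0
```

```bash
python3 - <<'E'
from h import *
import pickle
p,r,o=now();print(p.round(4),o['force'].round(1))
f=grab_frame('scene');f0=pickle.load(open('scene0.pkl','rb'));save(f,'final.png')
# vertical image shift of the bar near end by template match
for name,(u,v,w,hh) in {'near yellow end':(258,280,16,16),'far yellow end':(374,187,18,14),'knob':(308,221,23,20)}.items():
    t=f0['color'][v:v+hh,u:u+w];a=f['color'][v-6:v+hh+25,u-8:u+w+8]
    R_=cv2.matchTemplate(a,t,cv2.TM_CCOEFF_NORMED);_,mx,_,loc=cv2.minMaxLoc(R_);print(name,'shift',loc[0]-8,loc[1]-6,round(mx,2))
for x,z in ((-.17,.26),(.18,.26),(0,.286)):
    print('expected',(proj(f,(*s2w((x,0)),z-.0415))-proj(f,(*s2w((x,0)),z))).round(1))
pixrows(f,[309,313,317],255,312);pixrows(f,[285,288,291,294,297],299,335);pixrows(f,[262,265,270,274],315,365)
for n,c,ab in (('pump1',(.4622,.2217),(190,258,370,300)),('pump2',(.6452,.2013),(365,425,255,190))):
    h=cv2.cvtColor(f['color'],cv2.COLOR_RGB2HSV).astype(int);m=((h[...,0]<18)&(h[...,1]>85)).astype(np.uint8)
    a,b=C(ab[0],ab[2]),C(ab[1],ab[3]);print(n,circ(f,bottom_arc(f,m,a[0],b[0],a[1],b[1]),.034,0,c)[0].round(4))
E
```

```text
[ 0.5489 -0.0257  0.3293] [-0.2  0.2  0.4]
near yellow end shift 0 9 0.87
far yellow end shift -3 11 0.77
knob shift -1 11 0.96
expected [ 0.8 11.1]
expected [-2.7 12.4]
expected [-1.3 12.5]
309 277 298 22; 313 273 298 26; 317 270 295 26; 
285 306 329 24; 288 303 328 26; 291 302 325 24; 294 302 322 21; 297 302 319 18; 
262 333 357 25; 265 331 355 25; 270 330 349 20; 274 327 345 19; 
pump1 [0.4623 0.2216]
pump2 [0.6452 0.2013]
```

Final check:
- **Bar:** the TCP reached 0.2474 m against a hard stop, and home for the knob is 0.2475 m. The picture shift is consistent with a bar that started slightly below the top.
- **Bottles:** all three have kept their pixel positions.
- **Pumps:** unmoved.
- **Arm:** clear of everything.

```bash
python3 -c "
from h import *
print(job_done())"
```

```text
the job is handed in; nothing more can be done
None
```

I handed the job in at about 52.7 s: the three orange bottles measure upright under their bells (the middle one to within a few mm), and the bar was pushed down to its stop at the home height, reading about 31 N at the knob. My bar-shift check in the pictures came out about 12% short, which I put down to the bar starting slightly below the top, and the cap, beaker and look-alikes were not re-measured at the end.

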